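Draw the firing pan out of the furnace with the hook

TASK

The furnace is cold: take the furnace hook from its rest, drop its bent tip behind the front rim of the firing pan inside the chamber and draw the pan out onto the open door, until its ears have clicked past the two spring rollers and it bears on the sprung stop bar. Pull gently, feeling for the stop, so that neither the pan nor the soft lining is strained and the casting ring in the pan stays standing; pull with the hook only and disturb nothing else. Then unhook and lay the hook back in the two notches of its rest.

Things in the scene. Friction and masses are not known exactly. Their poses are not given: they have to be found in the camera images.
- furnace: cold white and grey box furnace, fixed: 250 mm wide, 150 deep, 300 high, on a 6 mm board. Origin below the middle of the mouth's threshold at foot level; x points into the chamber, y left as one looks in, z up. Mouth 98 mm wide (y +-49), 100 high (z 80 to 180), too small for a gripper; chamber 117 deep. Lining and casing bear at most 10 N from hook or gripper
- mouth (a point): middle of the mouth's threshold, at hearth level: (0, 0, 80) mm in the furnace's frame; axes as the furnace's
- door_edge (a point): middle of the outer edge of the open fold-down door, (-124, 0, 80) mm in the furnace's frame: a level shelf flush with the hearth, y +-68, thin stays at y +-71, handle bar 12 mm farther out. Clamped on it is an aluminium catch: cross bar 12 high with the stop bar, two arms beyond y +-47.5, up to 20 high, each with a sprung brass roller 40 mm farther in than the stop bar's face
- pan: dark steel firing pan, 72 mm (x) by 84 (y), 0.13 to 0.2 kg, loose on the hearth between two low guide strips (87 apart) that run out to the door edge; rim 12 high, walls and floor 3 thick; origin mid-underside, front rim at x -36 (inner face -33). A 4 mm ear stands out mid-way on each side. Sliding takes 1 to 3 N, passing the rollers 4 to 7 N. The hook may never press on the pan with over 12 N
- ring: steel casting ring filled with investment, 36 mm diameter, 42 mm high, about 0.11 kg, standing loose in the rear half of the pan (axis about 12 mm behind the pan's middle); origin in the middle of its underside, z its axis
- hook: furnace hook, 0.15 kg: wooden handle 100 mm long (x), 18 wide, 22 high, origin at the handle's centre (centre of mass about 15 mm ahead), x towards the tip, z up; a 6 mm steel rod runs on to x = 145 and is bent down to end at z = -45; thin wire eye at the back. It lies level in its rest, tip away from the robot
- hook_tip (a point): lowest point of the hook's bent tip (6 mm thick, round), at (145, 0, -45) mm in the hook's frame
- rest: steel tool rest, fixed: base 110 by 72 by 6 mm, origin mid-underside, x along the lying hook towards its tip; two upright plates 4 thick at x +-32, 60 wide, with U notches 26 wide, notch floor at z 52, horns up to z 75. The hook lies in both notches with its origin above the rest's, at z 63; grip it between the plates (60 apart)
- stop_bar (a joint): sprung black stop bar across the catch, 76 mm wide, 11 high; 0 m free, up to 0.0035 as the pan presses it towards the robot, 3 N per mm; over 0.0004 when the pan bears on it, which it can only past the rollers. The catch may be clamped anywhere over 36 mm and is not measured: the bar's face lies between x -108 and -72 mm in the furnace's frame and must be felt
- cast_yellow: yellow plaster dental cast, 64x70x55 mm, bystander right of the furnace door; origin in the middle of its underside
- steel_cup: small steel cup, 60 mm diameter, 46 mm high, bystander left of the furnace; origin in the middle of its underside
- dropper: brown dropper bottle with black bulb, 34 mm diameter, 102 mm high, bystander right of the furnace; origin in the middle of its underside
There are look-alikes about, which are no part of the job. What is shaped like the ring but yellow is not meant.

How it is judged:
On the way, in this order (a step that is already met when the one before it is completed fails the run):
1. the hook is lifted out of its rest (z of hook in the frame of rest above 0.085 m), for 0.1 s.
2. the hook's tip is down behind the front rim while the pan is still inside the chamber (z of hook_tip in the frame of pan below 0.009 m and x of hook_tip in the frame of pan between -0.033 and 0 m and x of pan in the frame of furnace above 0.04 m), for 0.1 s.
3. drawn by the hook, the pan has passed the rollers and bears on the stop bar (value of joint stop_bar above 0.0004 m and z of hook_tip in the frame of pan below 0.012 m and angle between the x axis of pan and the x axis of furnace, either way round below 0.06 rad), for 0.1 s.
At the end, for the whole second after the job is handed in: Pan flat on the open door, square within 0.06 rad, past the rollers and bearing on the stop bar (bar in by over 0.4 mm); ring upright in the pan; hook level in both notches of its rest, within 18 mm along and 6 mm across of its middle, parallel within 0.15 rad; all at rest (value of joint stop_bar above 0.0004 m and z of pan in the frame of furnace below 0.084 m and angle between the x axis of pan and the x axis of furnace, either way round below 0.06 rad and linear speed of each of pan, ring, hook below 0.01 m/s and angle between ring's own z axis and vertical below 0.15 rad and horizontal distance between ring and pan below 0.035 m and z of ring in the frame of pan below 0.006 m and z of hook in the frame of rest between 0.058 and 0.068 m and x of hook in the frame of rest between -0.018 and 0.018 m and y of hook in the frame of rest between -0.006 and 0.006 m and angle between the x axis of hook and the x axis of rest, either way round below 0.15 rad and angle between hook's own z axis and vertical below 0.1 rad); the robot touches nothing.
It fails at once if the hook pressed on the pan with more than 12 N (contact force between hook and pan above 12 N).
It fails at once if hook, gripper or arm pressed on the furnace with more than 10 N (contact force between any of hook, the fingers, the arm and furnace above 10 N).
It fails at once if gripper or arm pushed the pan or the casting ring (contact force between any of the fingers, the arm and pan above 0.5 N or contact force between any of the fingers, the arm and ring above 0.5 N).
It fails at once if the casting ring tipped (angle between ring's own z axis and vertical above 0.35 rad).
It fails at once if a bystander was moved more than 15 mm (distance of any of cast_yellow, steel_cup, dropper from where it was at the start of the episode above 0.015 m).
It also fails if it takes over 59 s, if anything falls off the work surface, if the arm or the gripper's body presses on something with over 40 N, if the wrist force passes 120 N, or if a joint passes its speed limit or range.

ROBOT

A 6-joint arm with a two-finger parallel gripper is mounted at the origin on a cart in front of the work surface, level with it; the furniture and walls round the work are solid. World frame = base frame: x ahead of the robot, y to its left, z up, the work surface at z = 0. Lengths are in m, angles in rad, forces in N, time in s.
With the tool pointing down it reaches from about 0.25 to 0.8 m from the base axis. Payload 8.5 kg.
Tool frame: the origin (TCP) lies between the finger pads; the fingertips stand tip_extent ahead of it and the grasp point (between the pads) lies 3 mm ahead of it (tip_extent is the distance from the TCP to the fingertips, in m); x points along the fingers, y is the direction in which the jaws open and shut, and the axes are right-handed (so a half turn about x gives the same grasp; the last joint's range is limited). The gripper opens to 85 mm and grips with 20 to 120 N. Pads are 22 mm wide; open, the fingers measure 114 mm over their backs; the gripper's body (76 mm by 85 mm) begins 54 mm behind the grasp point. The pads swing forward as they close: fully open they stand 13 mm farther back than shut.
Start: joints at [0, 0.238, -0.013, 1.319, 0, 1.571], TCP at [0.525, -0, 0.224] pointing down, gripper open.
Joint ranges: [-2.66, 2.66], [-1.03, 1.9], [-1.14, 1.46], [-1.82, 2.27], [-1.45, 1.34], [-3.14, 3.14]. Speed limits (rad/s): [2.22, 2.22, 2.79, 3.14, 3.14, 3.14].

INTERFACE

Orientations are given as a unit quaternion [x, y, z, w].
In Python, from cell import * gives the robot as it stands.
- The arm moves only by the tool step_arm, never from a script. Its argument "plan" is a list of rows, each an object of numbers: "tx", "ty", "tz": the shift along the world's x, y, z in mm; "roll": the turn about the world's z in rad; "jaw": the finger opening in mm, from 0 to 85.4. In form: [{"tx": .., "ty": .., "tz": .., "roll": .., "jaw": ..}, ...]. A call has 1 to 8 rows; each row shifts and turns the commanded pose from where the row before left it; what a row does not reach is not made up. A row lasts 1/10 s, in which the tool goes at most 50 mm and 8.59 degrees, less where a joint would pass 70% of its speed; a pose out of reach is approached as far as the arm can. A call is refused whole if a number of a shift passes 50 or a number of a turn 0.15, either way. A call with a gripper value outside its range is refused whole. The fingers move at their own pace and stop on an object; the grip force is fixed at half the most. Time passes only in rows, so rows that do not move let the fingers close. It gives the time, the measured TCP pose, the force and the opening at its end, in the units of the state.
- state(): the state, without advancing time (a new reading comes with each control period).
- grab_frame(name): name is "scene" or "side" or "wrist"; returns (picture, depth): 420x560x3 uint8, red, green, blue; 420x560 float32, m along the optical axis (not along the pixel's ray), 0 where there is no reading.
- calibration(name): a dict with "mtx" (3x3 intrinsics, pixels), "k1" (the pictures are not rectified: a ray, as slopes to the right and down, at radius r is drawn at 1 + k1 r^2 times it, then the intrinsics apply), "cam_to_world" (4x4, takes a point from camera to world coordinates); the wrist camera has in their place "hand_eye" (4x4, takes a point from camera to tool coordinates, whose origin is the TCP and whose axes are the tool frame's). Camera axes: x right, y down, z forward; pixel columns grow to the right and rows downward; lengths in m; the calibration is good to about 2 mm. A picture is of the moment at which its call begins: read the wrist's pose just before it. calibration takes no time and is no camera call.
- finish_job(): hands the job in, once; it reports no verdict.
The state is a dict: "clock": time; "joint_positions": joint angles; "joint_velocities": joint speeds; "effort": joint torques, N m; "position": TCP position; "orientation": TCP orientation; "force": force on the tool from outside, world axes, zero at the start; "moment": the same for the moment, N m; "grip_width": opening from 0.0 (shut) to 1.0 (fully open).
Only numpy, scipy, OpenCV 4.12 (cv2) and the standard library are available. Lean on these libraries where they do the work, as an engineer would, in place of code of your own. Each camera call takes 0.05 s, during which the arm holds its last target.

## Working session

There is one attempt and no reset: what is moved stays moved. The work goes in short steps, Python scripts to look and compute and a tool call to move; the robot and the scene stay as the last step left them, time stands still between calls to the robot, and variables do not carry over. Pictures are saved under pics/ and viewed, and the job is handed in when it is done.

Besides the shell and the picture viewer there is one more tool, called after ">>>" as name(argument=value, ...) on one line, values as JSON. step_arm: Moves the arm, as the interface text tells. Its arguments: {"type":"object","properties":{"plan":{"type":"array"}},"required":["plan"]}

```bash
mkdir -p pics; ls
cat > h.py <<'E'
from cell import *
import numpy as np, cv2
def save(n,im): cv2.imwrite(f'pics/{n}.png',cv2.cvtColor(np.ascontiguousarray(im),cv2.COLOR_RGB2BGR))
E
python3 - <<'E'
from h import *
print(state())
for n in ('scene','side','wrist'):
    p,d=grab_frame(n); save(n+'0',p); np.savez(f'{n}0.npz',p=p,d=d)
    print(n,calibration(n))
E
```

```text
pics
{'clock': 0.0, 'joint_positions': array([-2.79976931e-05,  2.38821195e-01, -1.42955382e-02,  1.31915753e+00,
        2.39592604e-05,  1.57083926e+00]), 'joint_velocities': array([ 1.24870479e-03, -1.50713533e-03, -2.27773000e-03,  6.72042156e-04,
        4.62951136e-05, -6.12107159e-04]), 'effort': array([ 1.29771975e-03, -5.38790166e+01,  3.46437156e+01,  1.83730113e-02,
        1.69192181e-04,  6.54446694e-05]), 'position': array([ 5.24571534e-01, -7.15160543e-06,  2.22940339e-01]), 'orientation': array([-0.4996541 , -0.5003576 ,  0.5003811 , -0.49960666]), 'force': array([-0.63384181,  0.63214632,  0.09415649]), 'moment': array([-0.01482155, -0.02516744, -0.01656058]), 'grip_width': 1.0024724803405274}
scene {'mtx': array([[397.37609408,   0.        , 277.69583578],
       [  0.        , 397.37609408, 199.23973122],
       [  0.        ,   0.        ,   1.        ]]), 'k1': 0.0010005080654588159, 'cam_to_world': array([[ 0.90992378, -0.21750103,  0.35317419,  0.183842  ],
       [-0.41427507, -0.51838659,  0.74809859, -0.42183369],
       [ 0.02036855, -0.82702397, -0.5617975
[... 389 characters left out ...]
0.77724408, -0.54658004],
       [ 0.00217824, -0.77728089, -0.62914997,  0.78833497],
       [ 0.        ,  0.        ,  0.        ,  1.        ]])}
wrist {'mtx': array([[321.94588478,   0.        , 278.43313703],
       [  0.        , 321.94588478, 213.10367568],
       [  0.        ,   0.        ,   1.        ]]), 'k1': -0.05686054438751848, 'hand_eye': array([[-3.02890469e-04, -2.60834320e-01,  9.65383533e-01,
        -1.50757987e-01],
       [ 9.99999722e-01,  5.78881530e-04,  4.70157756e-04,
         1.20093121e-04],
       [-6.81475975e-04,  9.65383407e-01,  2.60834072e-01,
        -6.71419425e-02],
       [ 0.00000000e+00,  0.00000000e+00,  0.00000000e+00,
         1.00000000e+00]])}
```

View pics/scene0.png

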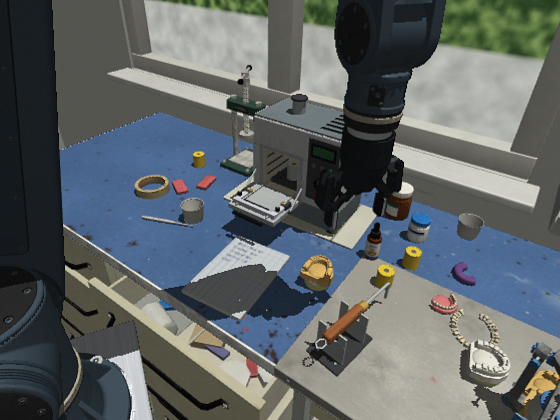

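View pics/side0.png

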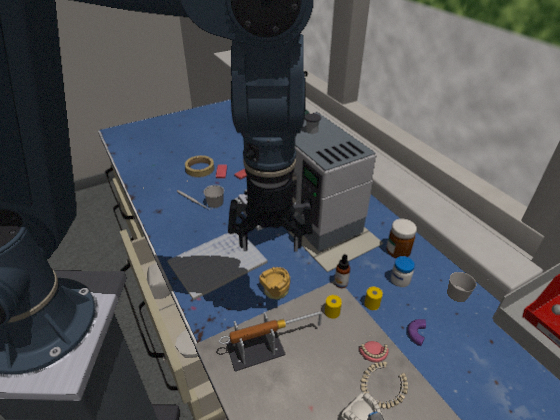

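View pics/wrist0.png

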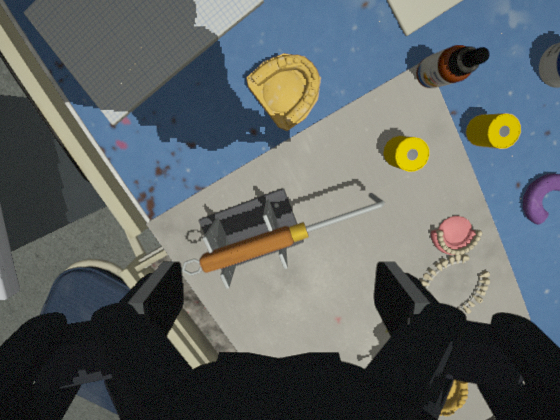

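```bash
cat >> h.py <<'E'
from scipy.spatial.transform import Rotation as R
def T_cam(n,st=None):
    c=calibration(n)
    if n!='wrist': return c['cam_to_world']
    st=st or state(); T=np.eye(4); T[:3,:3]=R.from_quat(st['orientation']).as_matrix(); T[:3,3]=st['position']
    return T@c['hand_eye']
def rays(n,uv,T=None):
    c=calibration(n); uv=np.asarray(uv,float).reshape(-1,1,2)
    s=cv2.undistortPoints(uv,c['mtx'],np.array([c['k1'],0,0,0,0.]))[:,0]
    T=T_cam(n) if T is None else T
    return T[:3,3], np.c_[s,np.ones(len(s))]@T[:3,:3].T
def onz(n,uv,z,T=None):
    o,d=rays(n,uv,T); return o+d*((z-o[2])/d[:,2])[:,None]
def cloud(n,d,T=None):
    h,w=d.shape; u,v=np.meshgrid(np.arange(w),np.arange(h))
    o,r=rays(n,np.c_[u.ravel(),v.ravel()],T)
    P=o+r*d.reshape(-1,1); P[d.ravel()==0]=np.nan
    return P.reshape(h,w,3)
def crop(name,p,x0,y0,x1,y1,f): save(name,cv2.resize(np.ascontiguousarray(p[y0:y1,x0:x1]),None,fx=f,fy=f,interpolation=cv2.INTER_CUBIC))
E
python3 - <<'E'
from h import *
np.set_printoptions(precision=4,suppress=True)
T=T_cam('wrist'); np.save('Tw0.npy',T); print(T)
f={n:np.load(n+'0.npz') for n in('scene','side','wrist')}
crop('c1',f['scene']['p'],210,80,350,250,4.5/1)
crop('c2',f['wrist']['p'],150,150,420,330,2.9)
s=f['scene']; C=cloud('scene',s['d'])
for uv in [(228,193),(290,215),(262,190),(280,185),(290,170),(300,105),(258,120),(340,250),(345,318),(365,300),(385,288)]:
    print(uv,C[uv[1],uv[0]])
E
```

```text
[[ 1.      0.0009 -0.0006  0.525 ]
 [ 0.0007 -0.9654 -0.2608  0.0671]
 [-0.0008  0.2608 -0.9654  0.3739]
 [ 0.      0.      0.      1.    ]]
(228, 193) [0.463  0.5071 0.0059]
(290, 215) [0.5816 0.3409 0.0058]
(262, 190) [0.5121 0.369  0.0863]
(280, 185) [0.565  0.3735 0.086 ]
(290, 170) [0.5953 0.3791 0.1216]
(300, 105) [0.6151 0.3803 0.2948]
(258, 120) [0.5188 0.4093 0.2605]
(340, 250) [ 0.6355  0.1735 -0.0013]
(345, 318) [ 0.4945 -0.0544  0.0739]
(365, 300) [0.5974 0.0148 0.0026]
(385, 288) [0.6536 0.0225 0.0071]
```

View pics/c1.png

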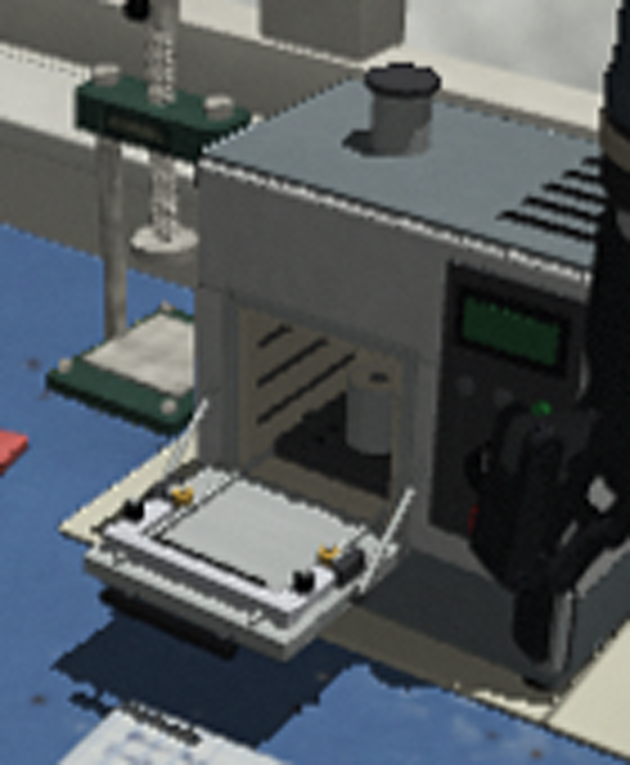

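View pics/c2.png

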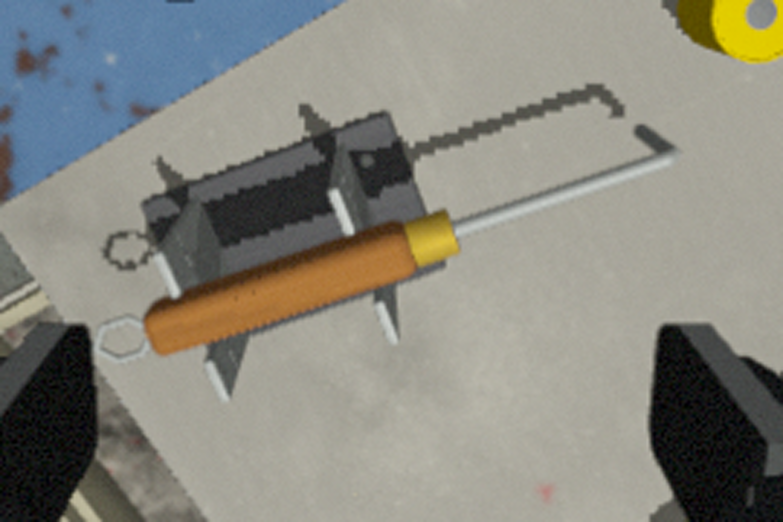

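Run:
```python
from h import *
np.set_printoptions(precision=4,suppress=True)
f={n:np.load(n+'0.npz') for n in('scene','side','wrist')}
T=np.load('Tw0.npy')
w=f['wrist']['p']; hsv=cv2.cvtColor(w,cv2.COLOR_RGB2HSV)
m=((hsv[...,0]>5)&(hsv[...,0]<20)&(hsv[...,1]>150)&(hsv[...,2]>70)).astype(np.uint8); m[:215]=0;m[285:]=0;m[:,:190]=0;m[:,315:]=0
C=cloud('wrist',f['wrist']['d'],T)
P=C[m>0];P=P[~np.isnan(P[:,0])]
print(m.sum(),P.min(0),P.max(0),np.median(P,0))
q=P[:,:2];c=q.mean(0);u=np.linalg.svd(q-c,full_matrices=0)[2][0];u*=np.sign(u[0]);s=(q-c)@u
print('handle centre',c,c+u*(s.min()+s.max())/2,'len',np.ptp(s),'yaw',np.arctan2(u[1],u[0]),'ztop',np.percentile(P[:,2],95))
# rod end
print('tip elbow top',onz('wrist',[(382,202)],.066,T),'low',onz('wrist',[(371,194)],.02,T), C[202,380],C[195,372])
# furnace
for n in('scene','side'):
    C=cloud(n,f[n]['d']); ok=(C[...,0]>.4)&(C[...,0]<.85)&(C[...,1]>.25)&(C[...,1]<.7)
    t=ok&(C[...,2]>.295)&(C[...,2]<.312)
    Q=C[t]; print(n,'top',len(Q),np.median(Q[:,2]),cv2.minAreaRect(Q[:,:2].astype(np.float32)))
    t=ok&(C[...,2]>.2)&(C[...,2]<.29); Q=C[t]; print(len(Q),Q.min(0),Q.max(0))
    np.save(n+'_face.npy',Q)
    hx=((C[...,2]>.075)&(C[...,2]<.12)&ok); Q=C[hx]; print('door',len(Q),Q.min(0),Q.max(0))
```

```text
1637 [ 0.4451 -0.0754  0.0586] [ 0.5393 -0.0316  0.0767] [ 0.4926 -0.0518  0.0739]
handle centre [ 0.4927 -0.052 ] [ 0.4913 -0.0525] len 0.09657082329175212 yaw 0.3418113358962394 ztop 0.07533307563245552
tip elbow top [[ 0.627  -0.0046  0.066 ]] low [[ 0.629  -0.0061  0.02  ]] [ 0.6259 -0.0052  0.0632] [ 0.626  -0.0043  0.034 ]
scene top 324 0.30382606638797016 ((0.6201696991920471, 0.5699612498283386), (0.36706769466400146, 0.1804027259349823), 65.51639556884766)
5309 [0.5124 0.2501 0.2   ] [0.8477 0.7    0.29  ]
door 3281 [0.4121 0.25   0.075 ] [0.7235 0.6997 0.12  ]
side top 269 0.3076852691835593 ((0.6789117455482483, 0.5435434579849243), (0.36651521921157837, 0.05830896645784378), 65.74803161621094)
4452 [0.5759 0.25   0.2   ] [0.8499 0.7    0.29  ]
door 606 [0.4177 0.2503 0.0751] [0.8497 0.4324 0.12  ]
```

Run:
```python
from h import *
np.set_printoptions(precision=4,suppress=True)
s=np.load('scene0.npz');p,d=s['p'],s['d'];C=cloud('scene',d)
# front face px region polygon (full px)
a=lambda q:np.array(q)/4.5+[210,80]
poly=a([(210,170),(440,240),(440,330),(410,340),(240,285),(205,280)])
m=np.zeros(d.shape,np.uint8);cv2.fillPoly(m,[poly.astype(int)],1)
P=C[m>0];P=P[~np.isnan(P[:,0])];print(len(P),P.min(0),P.max(0))
for it in range(4):
    c=P.mean(0);n=np.linalg.svd(P-c,full_matrices=0)[2][2];r=(P-c)@n;P=P[abs(r)<max(2*r.std(),.001)]
n*=np.sign(n[1]);print('face n',n,'yaw',np.arctan2(n[1],n[0]),'c',c,len(P),r.std())
poly=a([(215,165),(600,270),(600,165),(440,90),(370,130),(340,80)])
e=onz('scene',a([(207,160),(585,270)]),.306);print(e,np.linalg.norm(e[1]-e[0]),np.arctan2(*(e[1]-e[0])[[1,0]])+np.pi/2)
# door: corners at z .086
names=['doorouterL','doorouterR','handle']
print(onz('scene',a([(88,555),(290,648),(330,560),(140,490)]),.084))
# rollers
print(onz('scene',a([(182,496),(328,553)]),.098))
# mouth corners
print('mouth', onz('scene',a([(243,468),(391,497)]),.086))
```

```text
1291 [0.514  0.2899 0.1972] [0.5929 0.4236 0.2661]
face n [0.8601 0.5102 0.0002] yaw 0.5353655709456466 c [0.5545 0.3548 0.2336] 1124 0.000978859832474571
[[0.4837 0.3334 0.306 ]
 [0.5888 0.1611 0.306 ]] 0.2018831070091826 0.5476083216823879
[[0.4174 0.3475 0.084 ]
 [0.4847 0.2296 0.084 ]
 [0.5365 0.2922 0.084 ]
 [0.4658 0.3979 0.084 ]]
[[0.4781 0.3625 0.098 ]
 [0.5294 0.2805 0.098 ]]
mouth [[0.5283 0.3942 0.086 ]
 [0.5941 0.333  0.086 ]]
```

Run:
```python
from h import *
np.set_printoptions(precision=4,suppress=True)
s=np.load('scene0.npz');p,d=s['p'],s['d'];C=cloud('scene',d)
a=lambda q:np.array(q)/4.5+[210,80]
for k in [(300,170),(400,200),(280,150),(500,200),(380,90),(400,75),(215,175),(225,290),(425,345),(230,380),(300,560),(250,500),(300,530),(100,555),(290,640),(280,655),(130,565),(280,605),(160,590),(182,496),(328,553),(370,380),(380,440),(345,450),(300,450),(130,510),(350,565),(260,535),(200,400)]:
    u,v=a(k).round().astype(int); print(k,C[v,u])
```

```text
(300, 170) [0.5544 0.378  0.2722]
(400, 200) [0.5856 0.3253 0.2733]
(280, 150) [0.5561 0.4111 0.2719]
(500, 200) [0.6356 0.3115 0.2708]
(380, 90) [0.5995 0.3823 0.3085]
(400, 75) [0.6155 0.3881 0.3117]
(215, 175) [0.5198 0.4117 0.2619]
(225, 290) [0.5216 0.4043 0.1986]
(425, 345) [0.5884 0.2972 0.2017]
(230, 380) [0.5228 0.401  0.1435]
(300, 560) [0.5219 0.2976 0.0858]
(250, 500) [0.5194 0.36   0.0868]
(300, 530) [0.5321 0.3202 0.0867]
(100, 555) [0.4219 0.3421 0.0872]
(290, 640) [0.4859 0.2349 0.0857]
(280, 655) [0.4822 0.2373 0.0734]
(130, 565) [0.4335 0.3244 0.0866]
(280, 605) [0.4876 0.2503 0.0975]
(160, 590) [0.4426 0.3009 0.0849]
(182, 496) [0.4784 0.3665 0.0962]
(328, 553) [0.5292 0.2794 0.0985]
(370, 380) [0.6059 0.3897 0.1317]
(380, 440) [0.6057 0.3742 0.0976]
(345, 450) [0.5912 0.3859 0.0882]
(300, 450) [0.5597 0.3815 0.0981]
(130, 510) [0.4437 0.3507 0.1055]
(350, 565) [0.5369 0.2676 0.0952]
(260, 535) [0.5111 0.328  0.0844]
(200, 400) [0.513  0.4257 0.1179]
```

>>> step_arm(plan=[{"roll": 0.15,"tx": -4,"ty": -5},{"roll": 0.15,"tx": -4,"ty": -5},{"roll": 0.15,"tx": -4,"ty": -5},{"roll": 0.15,"tx": -4,"ty": -5},{"roll": 0.15,"tx": -4,"ty": -5},{"roll": 0.15,"tx": -4,"ty": -5},{"roll": 0.15,"tx": -4,"ty": -5},{"roll": 0.15,"tx": -5,"ty": -5}])

```text
invalid input
```

>>> step_arm(plan=[{"roll": 0.15,"ty": -5},{"roll": 0.15,"ty": -5},{"roll": 0.15,"ty": -2},{"roll": 0.15},{"roll": 0.11},{},{}])

```text
invalid input
```

Run:
```python
from h import *
np.set_printoptions(precision=4,suppress=True)
s=state();print(s['clock'],s['position'],R.from_quat(s['orientation']).as_matrix(),s['joint_positions'],s['grip_width'],s['force'])
T=T_cam('wrist',s);p,d=grab_frame('wrist');np.savez('w1.npz',p=p,d=d,T=T);save('w1',p)
p,d=grab_frame('scene');np.savez('s1.npz',p=p,d=d);save('s1',p)
```

```text
0.15 [0.5247 0.     0.2231] [[-0.0011  1.     -0.    ]
 [ 0.     -0.     -1.    ]
 [-1.     -0.0011 -0.    ]] [-0.      0.2386 -0.0141  1.3192  0.      1.5708] 0.9985530815739856 [-0.0063 -0.9448 -0.1087]
```

View pics/w1.png

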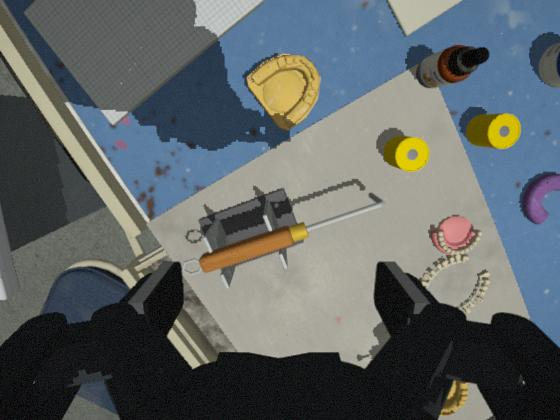

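View pics/s1.png

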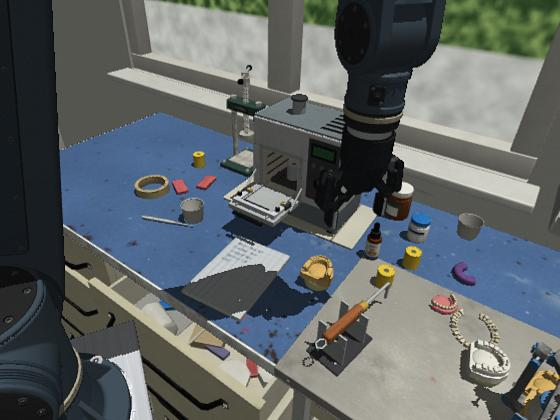

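>>> step_arm(plan=[{"tx": -4,"ty": -5,"tz": 0,"roll": 0.15,"jaw": 85},{"tx": -4,"ty": -5,"tz": 0,"roll": 0.15,"jaw": 85},{"tx": -4,"ty": -5,"tz": 0,"roll": 0.15,"jaw": 85},{"tx": -4,"ty": -5,"tz": 0,"roll": 0.15,"jaw": 85},{"tx": -4,"ty": -5,"tz": 0,"roll": 0.15,"jaw": 85},{"tx": -4,"ty": -5,"tz": 0,"roll": 0.15,"jaw": 85},{"tx": -4,"ty": -5,"tz": 0,"roll": 0.15,"jaw": 85},{"tx": -5,"ty": -5,"tz": 0,"roll": 0.15,"jaw": 85}])

```text
clock: 1.05
position: [0.4918, -0.0402, 0.2235]
orientation: [0.128, 0.695, -0.128, 0.695]
force: [-0.4, -0.0, 0.1]
grip_width: 0.996
```

>>> step_arm(plan=[{"tx": 0,"ty": -5,"tz": 0,"roll": 0.15,"jaw": 85},{"tx": 0,"ty": -5,"tz": 0,"roll": 0.15,"jaw": 85},{"tx": 0,"ty": -2,"tz": 0,"roll": 0.15,"jaw": 85},{"tx": 0,"ty": 0,"tz": 0,"roll": 0.15,"jaw": 85},{"tx": 0,"ty": 0,"tz": 0,"roll": 0.11,"jaw": 85},{"tx": 0,"ty": 0,"tz": 0,"roll": 0,"jaw": 85},{"tx": 0,"ty": 0,"tz": 0,"roll": 0,"jaw": 85}])

```text
clock: 1.75
position: [0.4919, -0.052, 0.2235]
orientation: [-0.118, 0.697, 0.118, 0.697]
force: [-0.3, 0.3, 0.0]
grip_width: 0.996
```

Run:
```python
from h import *
np.set_printoptions(precision=4,suppress=True)
s=state();print(s['clock'],s['position'],R.from_quat(s['orientation']).as_matrix(),s['joint_positions'],s['grip_width'],s['force'])
T=T_cam('wrist',s);p,d=grab_frame('wrist');np.savez('w1.npz',p=p,d=d,T=T);save('w1',p)
p,d=grab_frame('scene');np.savez('s1.npz',p=p,d=d);save('s1',p)
```

```text
1.75 [ 0.4919 -0.052   0.2235] [[-0.0001 -0.3296  0.9441]
 [-0.0001  0.9441  0.3296]
 [-1.     -0.     -0.0001]] [-0.1052  0.1863 -0.0816  1.303  -0.0001 -0.4411] 0.9955558287418753 [-0.3072  0.2991  0.021 ]
```

View pics/w1.png

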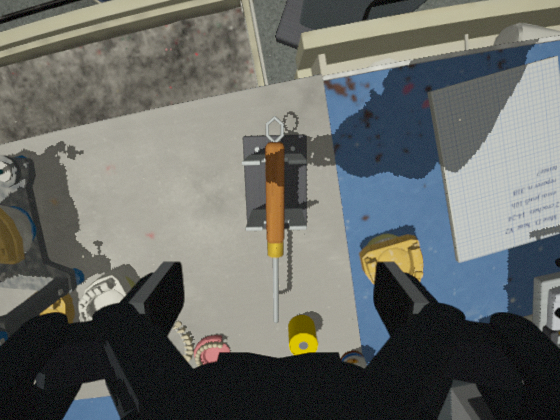

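View pics/s1.png

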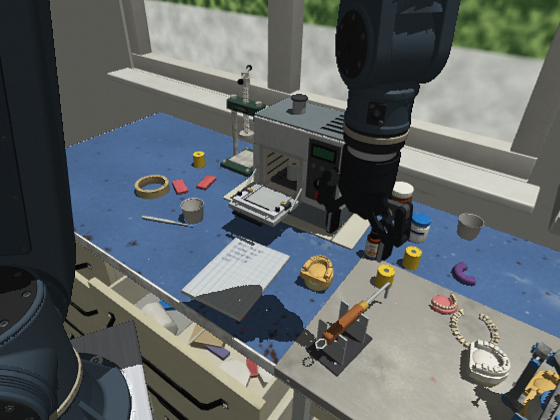

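Run:
```python
from h import *
np.set_printoptions(precision=4,suppress=True)
f=np.load('w1.npz');p,T=f['p'],f['T'];C=cloud('wrist',f['d'],T)
hsv=cv2.cvtColor(p,cv2.COLOR_RGB2HSV)
m=((hsv[...,0]>5)&(hsv[...,0]<20)&(hsv[...,1]>150)&(hsv[...,2]>70)).astype(np.uint8);m[:130]=0;m[262:]=0;m[:,:250]=0;m[:,300:]=0
v,u=np.nonzero(m);print(u.min(),u.max(),v.min(),v.max())
mid=[((u[v==r].min()+u[v==r].max())/2,r) for r in range(v.min()+3,v.max()-2)]
P=onz('wrist',mid,.068,T)[:,:2];uu=P[-1]-P[0];print('line',P[0],P[-1],np.linalg.norm(uu),np.arctan2(uu[1],uu[0]))
rod=onz('wrist',[(276,320),(275,275)],.066,T);print(rod)
# rest base
mm=((p.max(2)<95)).astype(np.uint8);mm[:,:235]=0;mm[:,315:]=0;mm[:130]=0;mm[240:]=0
print(C[140,247],C[140,300],C[225,250],C[225,302],C[162,248],C[228,300])
print('rest corners',onz('wrist',[(244,137),(305,136),(247,227),(307,226)],.006,T))
```

```text
265 283 142 242
line [ 0.447  -0.0703] [ 0.5347 -0.0394] 0.0929963279485837 0.3388768499825567
[[ 0.6243 -0.0073  0.066 ]
 [ 0.5733 -0.0261  0.066 ]]
[ 0.4555 -0.1008  0.0056] [ 0.4359 -0.0448  0.007 ] [ 0.5291 -0.0678  0.0676] [ 0.5108 -0.0196  0.072 ] [ 0.4692 -0.0884  0.0757] [ 0.5136 -0.0209  0.0749]
rest corners [[ 0.4534 -0.105   0.006 ]
 [ 0.4299 -0.041   0.006 ]
 [ 0.5527 -0.0694  0.006 ]
 [ 0.5277 -0.0019  0.006 ]]
```

>>> step_arm(plan=[{"tx": 0,"ty": -2,"tz": -40,"roll": 0,"jaw": 85},{"tx": 0,"ty": 0,"tz": -40,"roll": 0,"jaw": 70},{"tx": 0,"ty": 0,"tz": -35,"roll": 0,"jaw": 60},{"tx": 0,"ty": 0,"tz": -25,"roll": 0,"jaw": 50},{"tx": 0,"ty": 0,"tz": -17,"roll": 0,"jaw": 50},{"tx": 0,"ty": 0,"tz": 0,"roll": 0,"jaw": 50}])

```text
clock: 2.45
position: [0.4903, -0.0538, 0.0645]
orientation: [-0.118, 0.698, 0.119, 0.696]
force: [-0.7, 0.5, 0.2]
grip_width: 0.582
```

Run:
```python
from h import *
s=state();print(s['clock'],s['position'],s['force'],s['grip_width'])
p,d=grab_frame('side');crop('g1',p,180,230,380,380,4);
```

```text
2.45 [ 0.4902883  -0.05379606  0.0645266 ] [-0.72455578  0.52271804  0.18484686] 0.5816991630504564
```

View pics/g1.png

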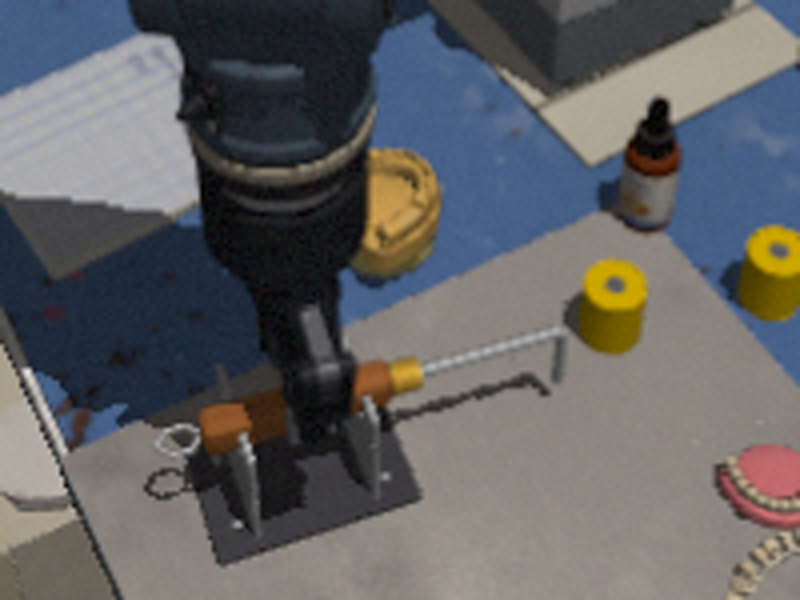

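>>> step_arm(plan=[{"tx": 0,"ty": 0,"tz": 0,"roll": 0,"jaw": 10},{"tx": 0,"ty": 0,"tz": 0,"roll": 0,"jaw": 10},{"tx": 0,"ty": 0,"tz": 0,"roll": 0,"jaw": 10},{"tx": 0,"ty": 0,"tz": 0,"roll": 0,"jaw": 10},{"tx": 0,"ty": 0,"tz": 0,"roll": 0,"jaw": 10}])

```text
clock: 3.0
position: [0.4921, -0.054, 0.0669]
orientation: [-0.119, 0.697, 0.119, 0.697]
force: [-0.1, 0.6, -0.8]
grip_width: 0.115
```

>>> step_arm(plan=[{"tx": 0,"ty": 0,"tz": 10,"roll": 0,"jaw": 10},{"tx": 0,"ty": 0,"tz": 20,"roll": 0,"jaw": 10},{"tx": 0,"ty": 0,"tz": 30,"roll": 0,"jaw": 10},{"tx": 0,"ty": 0,"tz": 30,"roll": 0,"jaw": 10},{"tx": 0,"ty": 0,"tz": 30,"roll": 0,"jaw": 10},{"tx": 0,"ty": 0,"tz": 0,"roll": 0,"jaw": 10}])

```text
clock: 3.6
position: [0.494, -0.0542, 0.1911]
orientation: [-0.12, 0.695, 0.119, 0.699]
force: [1.2, 0.2, 0.0]
grip_width: 0.12
```

Run:
```python
from h import *
np.set_printoptions(precision=4,suppress=True)
s=state();print(s['clock'],s['position'],R.from_quat(s['orientation']).as_matrix()[:,1],s['force'],s['moment'],s['grip_width'])
p,d=grab_frame('side');np.savez('sd2.npz',p=p,d=d);save('sd2',p)
p,d=grab_frame('scene');np.savez('s2.npz',p=p,d=d);save('s2',p)
```

```text
3.6 [ 0.494  -0.0542  0.1911] [-0.3327  0.943  -0.003 ] [1.1837 0.2024 0.0215] [-0.0102 -0.0514 -0.0221] 0.11967722469801678
```

View pics/sd2.png

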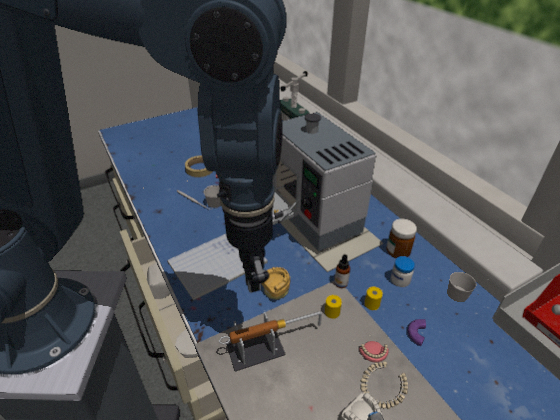

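View pics/s2.png

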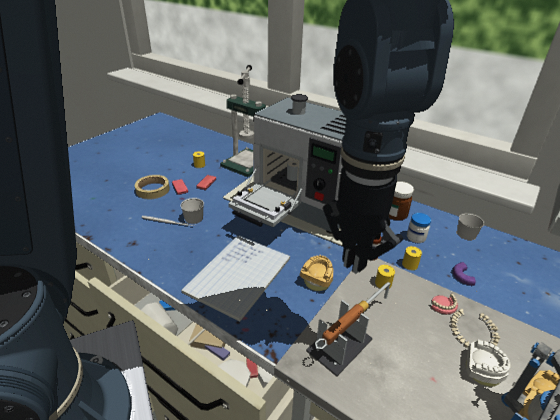

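Run:
```python
from h import *
np.set_printoptions(precision=4,suppress=True)
def proj(n,P):
    c=calibration(n);T=np.linalg.inv(c['cam_to_world']);rv=cv2.Rodrigues(T[:3,:3])[0]
    return cv2.projectPoints(np.array(P,float).reshape(-1,1,3),rv,T[:3,3],c['mtx'],np.array([c['k1'],0,0,0,0.]))[0][:,0]
print(proj('side',[(.4903,-.0538,.0645),(.4909,-.054,.063),(.494,-.0542,.1911),(.494,-.0542,.171)]))
s=state();T=T_cam('wrist',s);p,d=grab_frame('wrist');np.savez('w2.npz',p=p,d=d,T=T);save('w2',p)
f=np.load('sd2.npz');crop('g2',f['p'],180,230,380,380,4);C=cloud('side',f['d'])
for u,v in [(255,328),(265,326),(245,331),(258,265),(260,280)]:print((u,v),C[v,u])
```

```text
[[253.3452 330.0581]
 [253.6632 330.5826]
 [252.8779 289.5219]
 [253.2728 296.5581]]
(255, 328) [ 0.494  -0.0546  0.0727]
(265, 326) [ 0.5139 -0.0518  0.0759]
(245, 331) [ 0.4747 -0.0635  0.0752]
(258, 265) [ 0.5086 -0.0964  0.302 ]
(260, 280) [ 0.5118 -0.109   0.281 ]
```

View pics/w2.png

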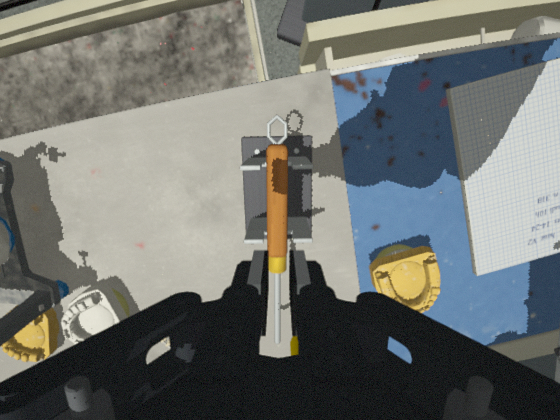

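View pics/g2.png

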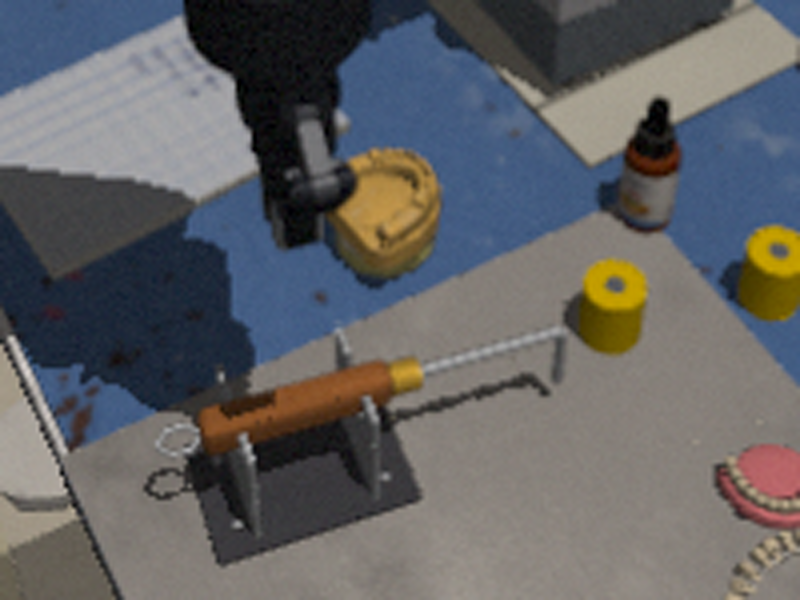

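Run:
```python
from h import *
f=np.load('sd2.npz');C=cloud('side',f['d'])
for v in range(276,296,2): print(v,[C[v,u].round(4).tolist() for u in (252,257)])
```

```text
276 [[0.4995, -0.1097, 0.291], [0.5076, -0.1129, 0.2948]]
278 [[0.4986, -0.1029, 0.2786], [0.5076, -0.1137, 0.2911]]
280 [[0.4983, -0.1009, 0.2715], [0.5076, -0.1156, 0.2886]]
282 [[0.4981, -0.1014, 0.2671], [0.5063, -0.1028, 0.2688]]
284 [[0.4977, -0.0987, 0.259], [0.5032, -0.0685, 0.2234]]
286 [[0.4947, -0.0728, 0.2231], [0.5032, -0.0696, 0.2194]]
288 [[0.4945, -0.0723, 0.2172], [0.5029, -0.0681, 0.2122]]
290 [[0.4942, -0.0717, 0.2111], [0.5028, -0.0688, 0.2077]]
292 [[0.4763, 0.0938, 0.0025], [0.4882, 0.094, 0.0024]]
294 [[0.4764, 0.0909, -0.0014], [0.4883, 0.0905, -0.0007]]
```

Run:
```python
from h import *
np.set_printoptions(precision=4,suppress=True)
H=calibration('wrist')['hand_eye']
for f in ('w1','w2'):
    g=np.load(f+'.npz');P=cloud('wrist',g['d'],H)
    t=(P[...,0]<.03)&(P[...,0]>-.1)&(abs(P[...,2])<.03)&(abs(P[...,1])<.09)
    Q=P[t];print(f,len(Q), np.percentile(Q,[0,50,98,99.5,100],axis=0) if len(Q) else '')
    v,u=np.nonzero(t); print(u.min(),u.max(),v.min(),v.max())
    for (a,b) in [(255,255),(300,255),(240,270),(180,270),(150,280),(170,300)]:print((a,b),P[b,a])
```

```text
w1 43132 [[-0.1    -0.0736 -0.0191]
 [-0.0832  0.0012 -0.0103]
 [-0.0305  0.0693  0.0093]
 [-0.0247  0.0726  0.0114]
 [-0.0206  0.0757  0.0135]]
0 559 261 419
(255, 255) [ 0.2225 -0.0279  0.0898]
(300, 255) [0.2209 0.028  0.0892]
(240, 270) [ 0.2224 -0.0473  0.1103]
(180, 270) [-0.0242 -0.0413 -0.0058]
(150, 280) [-0.042  -0.0472 -0.01  ]
(170, 300) [-0.0396 -0.0413 -0.0003]
w2 46270 [[-0.1    -0.0622 -0.0184]
 [-0.0838  0.0009 -0.0107]
 [-0.0281  0.0556  0.0082]
 [-0.0171  0.0594  0.0089]
 [-0.0078  0.0637  0.0125]]
0 559 251 419
(255, 255) [-0.0172 -0.0094 -0.01  ]
(300, 255) [-0.0173  0.0107 -0.01  ]
(240, 270) [-0.0252 -0.0153 -0.0064]
(180, 270) [ 0.1867 -0.1119  0.0938]
(150, 280) [ 0.1861 -0.1481  0.1065]
(170, 300) [-0.0589 -0.034  -0.0116]
```

Run:
```python
import cell
print(dir(cell)); print(getattr(cell,'tip_extent',None))
```

```text
['IKError', '__builtins__', '__cached__', '__doc__', '__file__', '__loader__', '__name__', '__package__', '__spec__', 'calibration', 'finish_job', 'grab_frame', 'state', 'tip_extent']
0.022
```

>>> step_arm(plan=[{"tx": 0,"ty": 0,"tz": -30,"roll": 0,"jaw": 50},{"tx": 0,"ty": 0,"tz": -30,"roll": 0,"jaw": 50},{"tx": 0,"ty": 0,"tz": -30,"roll": 0,"jaw": 50},{"tx": 0,"ty": 0,"tz": -30,"roll": 0,"jaw": 50},{"tx": 0,"ty": 0,"tz": -20,"roll": 0,"jaw": 50},{"tx": 0,"ty": 0,"tz": -15,"roll": 0,"jaw": 50},{"tx": 0,"ty": 0,"tz": 0,"roll": 0,"jaw": 50}])

```text
clock: 4.45
position: [0.4893, -0.0537, 0.0288]
orientation: [-0.119, 0.699, 0.12, 0.695]
force: [0.3, -0.2, -0.0]
grip_width: 0.587
```

Run:
```python
from h import *
np.set_printoptions(precision=4,suppress=True)
s=state();print(s['clock'],s['position'],s['force'],s['grip_width'])
H=calibration('wrist')['hand_eye']
p,d=grab_frame('side');crop('g3',p,180,230,380,380,4);C=cloud('side',d)
q,e=grab_frame('wrist');save('w3',q)
for v in range(325,348,2): print(v,[C[v,u] for u in (256,259,262)])
```

```text
4.45 [ 0.4893 -0.0537  0.0288] [ 0.2764 -0.1592 -0.0411] 0.5873288869043692
325 [array([ 0.5001, -0.0933,  0.1384]), array([ 0.5059, -0.0968,  0.1436]), array([ 0.5096, -0.0735,  0.1103])]
327 [array([ 0.4983, -0.077 ,  0.1086]), array([ 0.5061, -0.1017,  0.1445]), array([ 0.5115, -0.1011,  0.1437])]
329 [array([ 0.4985, -0.0814,  0.1086]), array([ 0.5063, -0.1052,  0.1434]), array([ 0.5117, -0.1055,  0.1441])]
331 [array([ 0.4986, -0.0838,  0.1057]), array([ 0.5064, -0.1084,  0.142 ]), array([ 0.5119, -0.1101,  0.1447])]
333 [array([ 0.5012, -0.1127,  0.1422]), array([ 0.5066, -0.1129,  0.1425]), array([ 0.512 , -0.1132,  0.143 ])]
335 [array([ 0.5016, -0.1181,  0.144 ]), array([ 0.5067, -0.1152,  0.1398]), array([ 0.512 , -0.1149,  0.1395])]
337 [array([ 0.5015, -0.1193,  0.1397]), array([ 0.5068, -0.1184,  0.1384]), array([ 0.512 , -0.1163,  0.1354])]
339 [array([ 0.5012, -0.1185,  0.1322]), array([ 0.5065, -0.1174,  0.1307]), array([ 0.5117, -0.1144,  0.1262])]
341 [array([ 0.501 , -0.1184,  0.1257]), array([ 0.506 , -0.1137,  0.1186]), array([ 0.5113, -0.1114,  0.1151])]
343 [array([ 0.5006, -0.1167,  0.1168]), array([ 0.5058, -0.1128,  0.1108]), array([ 0.5105, -0.1032,  0.096 ])]
345 [array([ 0.5002, -0.1142,  0.1064]), array([ 0.505 , -0.1068,  0.0949]), array([ 0.5106, -0.1055,  0.0929])]
347 [array([ 0.4998, -0.1121,  0.0965]), array([ 0.5048, -0.1064,  0.0874]), array([ 0.509 , -0.0877,  0.0579])]
```

View pics/g3.png

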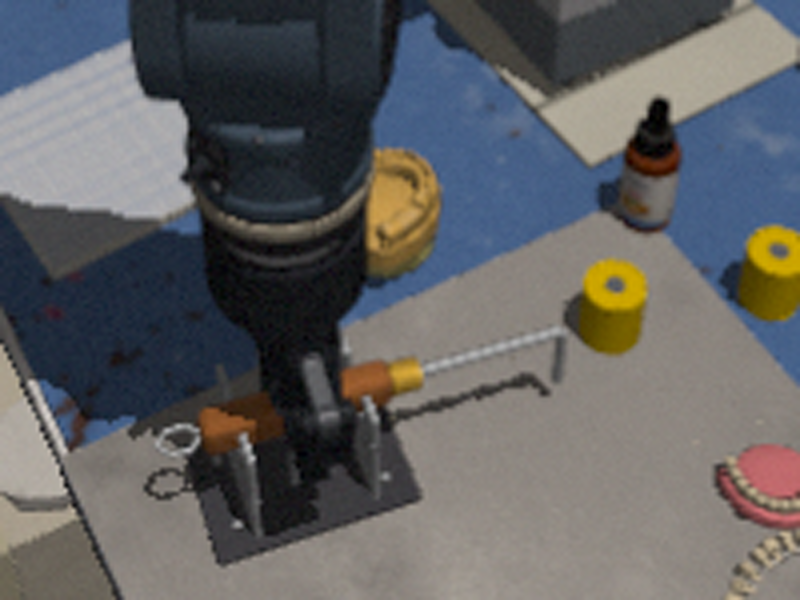

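View pics/w3.png

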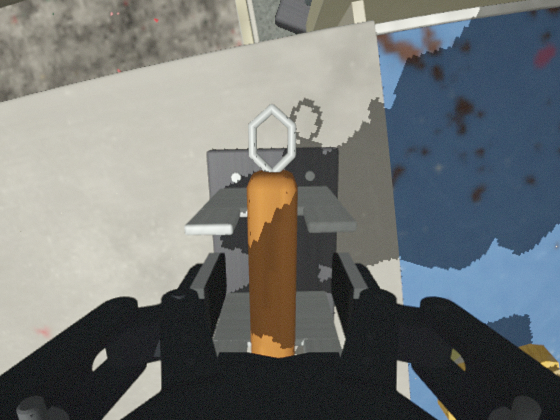

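>>> step_arm(plan=[{"tx": 0,"ty": 0,"tz": 0,"roll": 0,"jaw": 8},{"tx": 0,"ty": 0,"tz": 0,"roll": 0,"jaw": 8},{"tx": 0,"ty": 0,"tz": 0,"roll": 0,"jaw": 8},{"tx": 0,"ty": 0,"tz": 0,"roll": 0,"jaw": 8},{"tx": 0,"ty": 0,"tz": 0,"roll": 0,"jaw": 8}])

```text
clock: 5.05
position: [0.4925, -0.0541, 0.0325]
orientation: [-0.12, 0.696, 0.119, 0.698]
force: [-1.1, -0.1, 7.1]
grip_width: 0.201
```

Run:
```python
from h import *
np.set_printoptions(precision=4,suppress=True)
s=state();print(s['clock'],s['position'],s['force'],s['moment'],s['grip_width'],s['joint_positions'])
```

```text
5.05 [ 0.4925 -0.0541  0.0325] [-1.1205 -0.1323  7.0957] [ 0.017   0.1662 -0.022 ] 0.20061958404265745 [-0.1093  0.3323 -0.4134  0.8235 -0.0002 -0.4485]
```

>>> step_arm(plan=[{"tx": 0,"ty": 0,"tz": 3,"roll": 0,"jaw": 8},{"tx": 0,"ty": 0,"tz": 7,"roll": 0,"jaw": 8},{"tx": 0,"ty": 0,"tz": 15,"roll": 0,"jaw": 8},{"tx": 0,"ty": 0,"tz": 25,"roll": 0,"jaw": 8},{"tx": 0,"ty": 0,"tz": 25,"roll": 0,"jaw": 8},{"tx": 0,"ty": 0,"tz": 25,"roll": 0,"jaw": 8},{"tx": 0,"ty": 0,"tz": 25,"roll": 0,"jaw": 8},{"tx": 0,"ty": 0,"tz": 0,"roll": 0,"jaw": 8}])

```text
clock: 5.85
position: [0.4937, -0.0542, 0.16]
orientation: [-0.12, 0.695, 0.119, 0.699]
force: [1.3, 0.4, -1.2]
grip_width: 0.202
```

Run:
```python
from h import *
np.set_printoptions(precision=4,suppress=True)
s=state();print(s['clock'],s['position'],s['force'],s['moment'],s['grip_width'],R.from_quat(s['orientation']).as_matrix()[:,0])
p,d=grab_frame('side');save('sd4',p);np.savez('sd4.npz',p=p,d=d)
p,d=grab_frame('scene');save('s4',p);np.savez('s4.npz',p=p,d=d)
```

```text
5.85 [ 0.4937 -0.0542  0.16  ] [ 1.2526  0.4437 -1.1536] [-0.0145  0.0239  0.0198] 0.20186466931020522 [ 0.0054 -0.0007 -1.    ]
```

View pics/sd4.png

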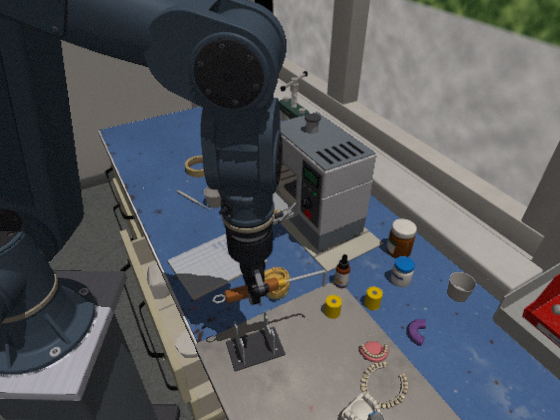

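View pics/s4.png

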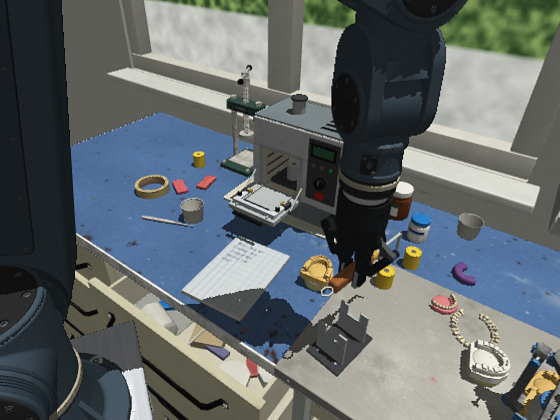

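Run:
```python
from h import *
np.set_printoptions(precision=4,suppress=True)
f=np.load('sd4.npz');g=np.load('s4.npz')
crop('c4a',f['p'],200,255,350,320,5);crop('c4b',g['p'],300,215,420,305,6)
```

```text
(no output)
```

View pics/c4a.png

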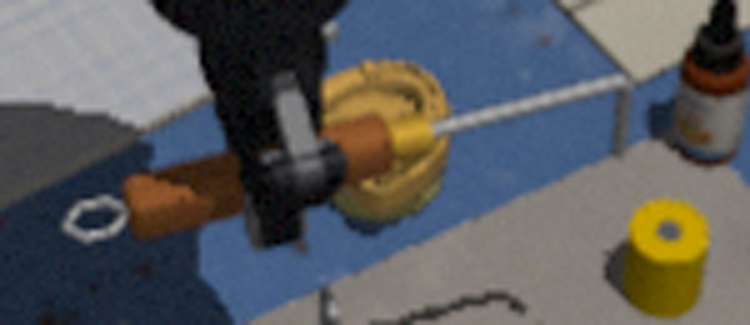

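View pics/c4b.png

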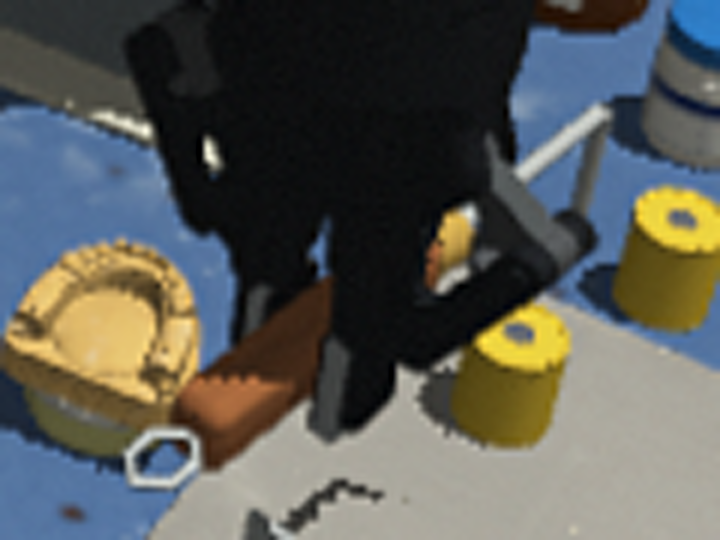

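```bash
cat >> h.py <<'E'
def tri(u1,u2,n1='side',n2='scene'):
    o1,d1=rays(n1,[u1]);o2,d2=rays(n2,[u2]);d1,d2=d1[0],d2[0]
    s,_,_,_=np.linalg.lstsq(np.c_[d1,-d2],o2-o1,rcond=None);a,b=o1+d1*s[0],o2+d2*s[1]
    return (a+b)/2,np.linalg.norm(a-b)
np.set_printoptions(precision=4,suppress=True)
E
python3 - <<'E'
from h import *
e,r=tri((324.4,271),(400.3,233));t,r2=tri((324,286),(397.5,250.3));y,r3=tri((219,298.6),(327,291.2))
print('elbow',e,r,'tip',t,r2,'eye',y,r3);v=e-y;print(np.linalg.norm(v),np.arctan2(v[1],v[0]),'pitch',v[2]/np.linalg.norm(v))
E
```

```text
elbow [ 0.628  -0.0056  0.1883] 0.0008959595095158641 tip [ 0.6301 -0.0074  0.1472] 0.00030761219868679957 eye [ 0.4343 -0.074   0.1879] 0.001209166685034889
0.2054700340862624 0.339330085071418 pitch 0.0019458074933378306
```

Run:
```python
from h import *
g=np.load('s4.npz');crop('c5',g['p'],220,140,320,235,7.5)
b=np.clip(g['p'].astype(float)*2.2,0,255).astype(np.uint8);crop('c5b',b,255,140,310,200,12)
```

```text
(no output)
```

View pics/c5.png

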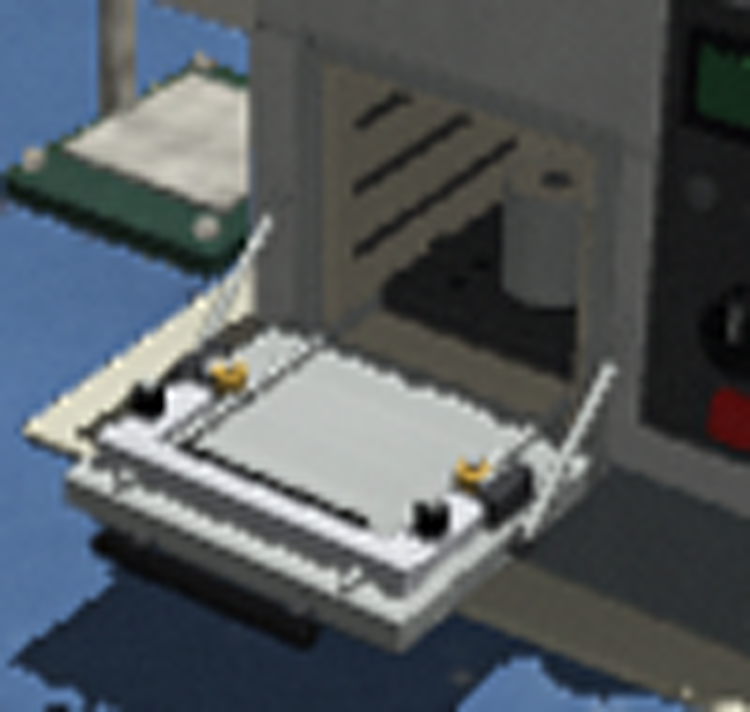

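View pics/c5b.png

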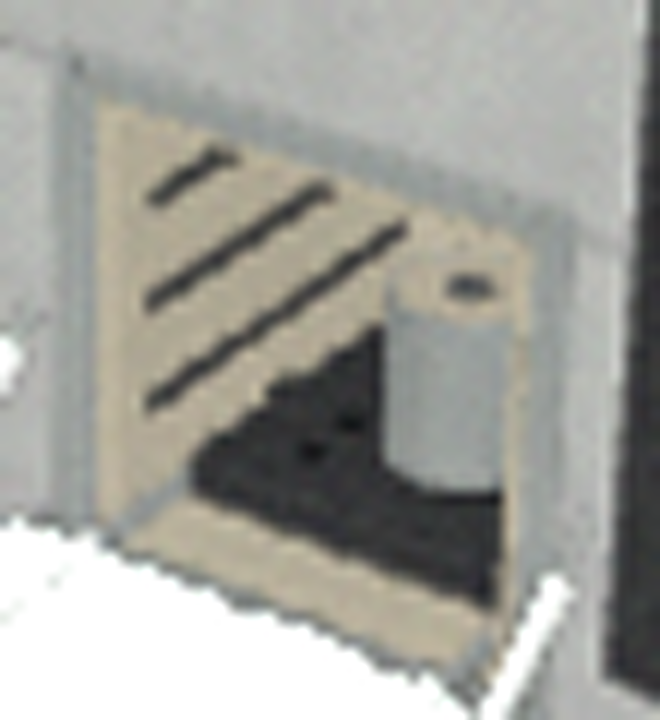

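Run:
```python
from h import *
a=lambda q:np.array(q)/12+[255,140]
b=lambda q:np.array(q)/7.5+[220,140]
g=np.load('s4.npz');C=cloud('scene',g['d'])
pf=onz('scene',a([(190,490),(260,520),(380,565),(490,605)]),.086);print('pan front bottom',pf)
th=onz('scene',a([(110,545),(250,600),(430,675)]),.086);print('threshold',th)
print('door edge',onz('scene',b([(72,480),(400,622)]),.086))
ds=[th[2]-th[0],pf[3]-pf[0]];print([np.pi/2+np.arctan2(v[1],v[0]) for v in ds])
for k in [(300,420),(380,450),(250,480),(450,560),(450,400),(480,480),(300,560),(400,600)]:
    u,v=a(k).round().astype(int);print(k,C[v,u])
print('rollers',onz('scene',b([(228,375),(472,470)]),.100))
print('catch crossbar outer edge top',onz('scene',b([(105,437),(400,560)]),.098),'inner face',onz('scene',b([(200,450),(365,522)]),.097))
# depth fit of door plane z and face
m=np.zeros(C.shape[:2],np.uint8)
cv2.fillPoly(m,[b([(262,30),(640,130),(640,150),(310,40)]).astype(int)],1)
cv2.fillPoly(m,[b([(258,40),(310,60),(310,300),(258,210)]).astype(int)],1)
cv2.fillPoly(m,[b([(600,150),(640,160),(640,400),(610,350)]).astype(int)],1)
P=C[m>0];P=P[~np.isnan(P[:,0])]
for i in range(4):
    c=P.mean(0);n=np.linalg.svd(P-c,full_matrices=0)[2][2];r=(P-c)@n;P=P[abs(r)<2*r.std()]
n*=np.sign(n[0]);print('face',n,np.arctan2(n[1],n[0]),n@c,r.std(),len(P))
```

```text
pan front bottom [[0.5512 0.4018 0.086 ]
 [0.5603 0.3844 0.086 ]
 [0.5767 0.3576 0.086 ]
 [0.5916 0.3342 0.086 ]]
threshold [[0.5259 0.3876 0.086 ]
 [0.545  0.3558 0.086 ]
 [0.5679 0.3149 0.086 ]]
door edge [[0.4157 0.342  0.086 ]
 [0.4829 0.2319 0.086 ]]
[np.float64(0.5231961124369153), np.float64(0.5384350070893429)]
(300, 420) [0.584  0.4149 0.0894]
(380, 450) [0.5939 0.3918 0.0905]
(250, 480) [0.558  0.3841 0.097 ]
(450, 560) [0.585  0.3435 0.0925]
(450, 400) [0.5996 0.3752 0.1137]
(480, 480) [0.6087 0.3736 0.091 ]
(300, 560) [0.5616 0.3662 0.0849]
(400, 600) [0.5736 0.3431 0.0864]
rollers [[0.4773 0.3606 0.1   ]
 [0.5286 0.2787 0.1   ]]
catch crossbar outer edge top [[0.4283 0.3444 0.098 ]
 [0.489  0.246  0.098 ]] inner face [[0.4544 0.3269 0.097 ]
 [0.4877 0.2698 0.097 ]]
face [0.8556 0.5173 0.0173] 0.543802081214356 0.659637220341947 0.0016897503497061322 461
```

>>> step_arm(plan=[{"tx": -15,"ty": 22,"tz": 0,"roll": 0.025,"jaw": 8},{"tx": -15,"ty": 22,"tz": 0,"roll": 0.025,"jaw": 8},{"tx": -15,"ty": 22,"tz": 0,"roll": 0.025,"jaw": 8},{"tx": -15,"ty": 22,"tz": 0,"roll": 0.025,"jaw": 8},{"tx": -15,"ty": 22,"tz": 0,"roll": 0.025,"jaw": 8},{"tx": -15,"ty": 22,"tz": 0,"roll": 0.025,"jaw": 8},{"tx": -15,"ty": 22,"tz": 0,"roll": 0.025,"jaw": 8},{"tx": -15,"ty": 22,"tz": 0,"roll": 0.023,"jaw": 8}])

```text
clock: 6.75
position: [0.3704, 0.1225, 0.1554]
orientation: [-0.188, 0.682, 0.188, 0.681]
force: [0.6, 0.8, -1.7]
grip_width: 0.204
```

>>> step_arm(plan=[{"tx": -14,"ty": 22,"tz": 0,"roll": 0,"jaw": 8},{"tx": -14,"ty": 22,"tz": 0,"roll": 0,"jaw": 8},{"tx": -14,"ty": 22,"tz": 0,"roll": 0,"jaw": 8},{"tx": -14,"ty": 22,"tz": 0,"roll": 0,"jaw": 8},{"tx": 0,"ty": 0,"tz": 0,"roll": 0,"jaw": 8},{"tx": 0,"ty": 0,"tz": 0,"roll": 0,"jaw": 8}])

```text
clock: 7.35
position: [0.3151, 0.2099, 0.1557]
orientation: [-0.189, 0.682, 0.188, 0.681]
force: [-0.1, -0.7, -2.8]
grip_width: 0.206
```

Run:
```python
from h import *
s=state();print(s['clock'],s['position'],s['force'],s['moment'],s['grip_width'],R.from_quat(s['orientation']).as_matrix())
p,d=grab_frame('side');save('sd5',p);np.savez('sd5.npz',p=p,d=d)
p,d=grab_frame('scene');save('s5',p);np.savez('s5.npz',p=p,d=d)
p,d=grab_frame('wrist');save('w5',p);np.savez('w5.npz',p=p,d=d,T=T_cam('wrist',s))
```

```text
7.35 [0.3151 0.2099 0.1557] [-0.1023 -0.7428 -2.7729] [-0.0397  0.0465 -0.049 ] 0.20595766127275292 [[-0.0014 -0.5134  0.8582]
 [-0.0013  0.8582  0.5134]
 [-1.     -0.0004 -0.0018]]
```

View pics/sd5.png

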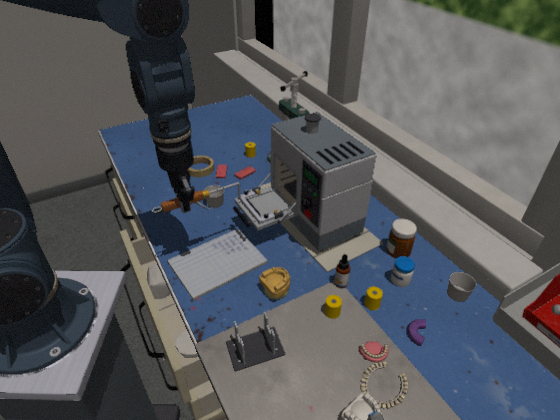

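View pics/s5.png

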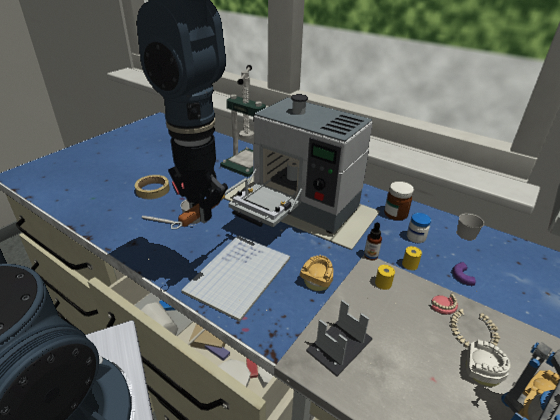

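View pics/w5.png

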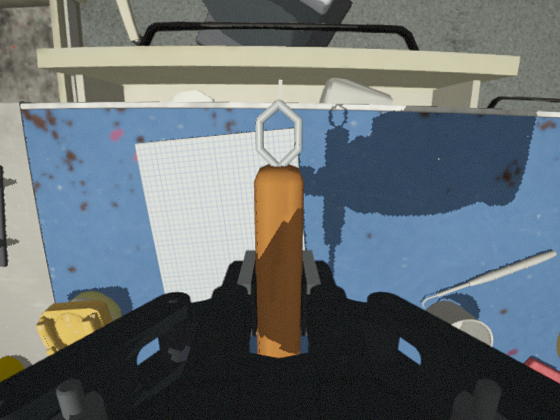

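Run:
```python
from h import *
f=np.load('sd5.npz');b=np.clip(f['p'].astype(float)*1.4,0,255).astype(np.uint8);crop('c6',b,145,170,315,250,4.7);crop('c6r',b,215,300,295,370,9)
```

```text
(no output)
```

View pics/c6.png

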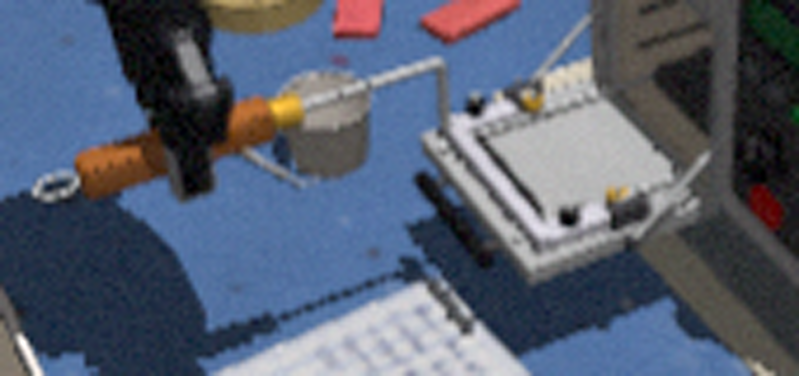

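View pics/c6r.png

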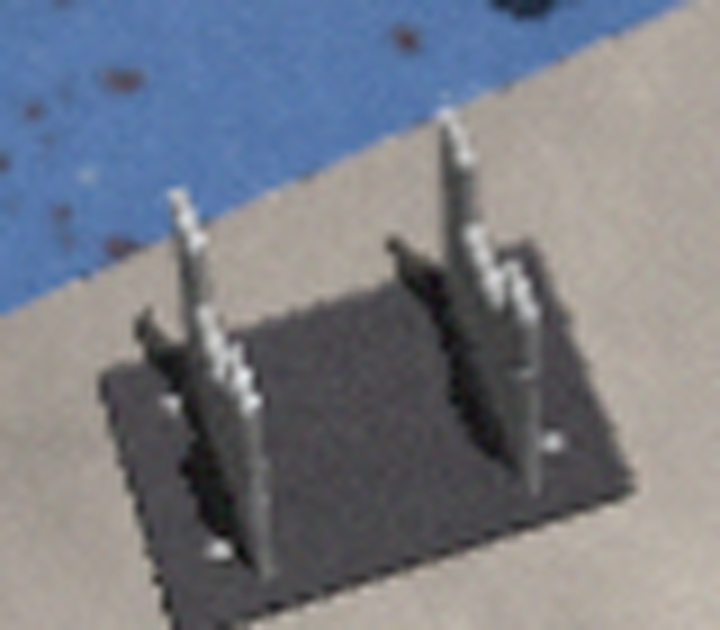

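Run:
```python
from h import *
a=lambda q:np.array(q)/4.7+[145,170]
n=np.array([.8592,.5117]);y=np.array([-.5117,.8592])
def fr(P): P=np.atleast_2d(P)[:,:2];return np.c_[P@n-.657,P@y-.0168]*1000
print('door L,R',fr(onz('side',a([(424,136),(532,262)]),.086)))
print('rollers',fr(onz('side',a([(530,100),(617,194)]),.100)))
print('bar face top line',fr(onz('side',a([(490,140),(545,210)]),.097)))
e=onz('side',a([(441,63)]),.1835);print('elbow',e,fr(e))
b=lambda q:np.array(q)/9+[215,300]
print('rest base corners',onz('side',b([(103,380),(528,243),(632,487),(180,625)]),.006))
print('horn tops',onz('side',b([(178,195),(250,400),(447,115),(528,315)]),.075))
```

```text
door L,R [[-120.6543   66.0576]
 [-117.7125  -61.9463]]
rollers [[-59.4857  49.3974]
 [-58.1504 -49.8899]]
bar face top line [[-95.124   30.9399]
 [-97.1542 -38.9807]]
elbow [[0.4391 0.2837 0.1835]] [[-134.4981    2.2828]]
rest base corners [[ 0.4305 -0.0448  0.006 ]
 [ 0.53   -0.0056  0.006 ]
 [ 0.5553 -0.071   0.006 ]
 [ 0.4543 -0.1066  0.006 ]]
horn tops [[ 0.4524 -0.0418  0.075 ]
 [ 0.4726 -0.0935  0.075 ]
 [ 0.5121 -0.0192  0.075 ]
 [ 0.5317 -0.0717  0.075 ]]
```

>>> step_arm(plan=[{"tx": 0,"ty": 0,"tz": -12,"roll": 0,"jaw": 8},{"tx": 0,"ty": 0,"tz": -11,"roll": 0,"jaw": 8},{"tx": 12,"ty": 6,"tz": 0,"roll": 0,"jaw": 8},{"tx": 15,"ty": 9,"tz": 0,"roll": 0,"jaw": 8},{"tx": 15,"ty": 9,"tz": 0,"roll": 0,"jaw": 8},{"tx": 15,"ty": 9,"tz": 0,"roll": 0,"jaw": 8},{"tx": 15,"ty": 9,"tz": 0,"roll": 0,"jaw": 8},{"tx": 0,"ty": 0,"tz": 0,"roll": 0,"jaw": 8}])

```text
clock: 8.3
position: [0.391, 0.2531, 0.1338]
orientation: [-0.187, 0.681, 0.187, 0.683]
force: [0.2, 0.2, -2.0]
grip_width: 0.202
```

Run:
```python
from h import *
s=state();print(s['clock'],s['position'],s['force'],s['moment'])
n=np.array([.8592,.5117]);y=np.array([-.5117,.8592]);P=s['position'][:2];print(P@n-.657,P@y-.0168)
p,d=grab_frame('scene');crop('c7',p,190,140,310,230,6.5);np.savez('s7.npz',p=p,d=d)
p,d=grab_frame('side');crop('c7s',p,170,160,330,250,4.9);np.savez('sd7.npz',p=p,d=d)
```

```text
8.3 [0.391  0.2531 0.1338] [ 0.1512  0.2467 -1.9528] [ 0.0324 -0.0079 -0.0465]
-0.19153314549262346 0.0005693629564615978
```

View pics/c7.png

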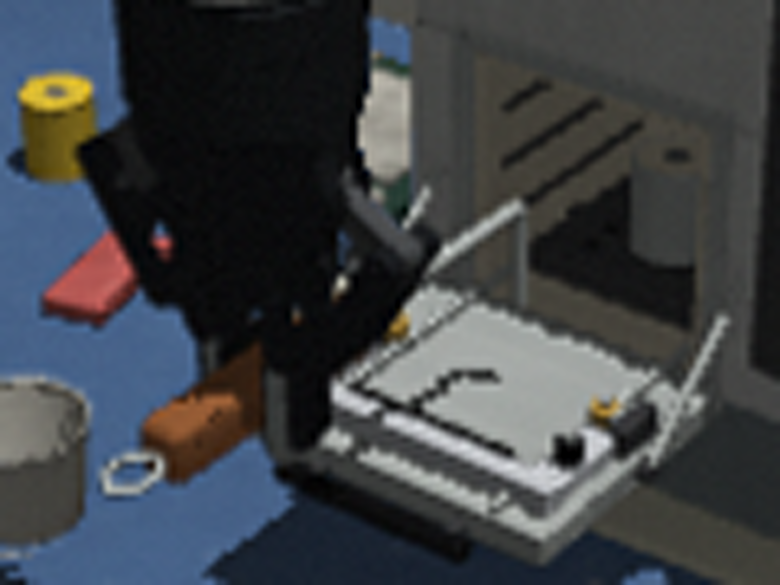

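View pics/c7s.png

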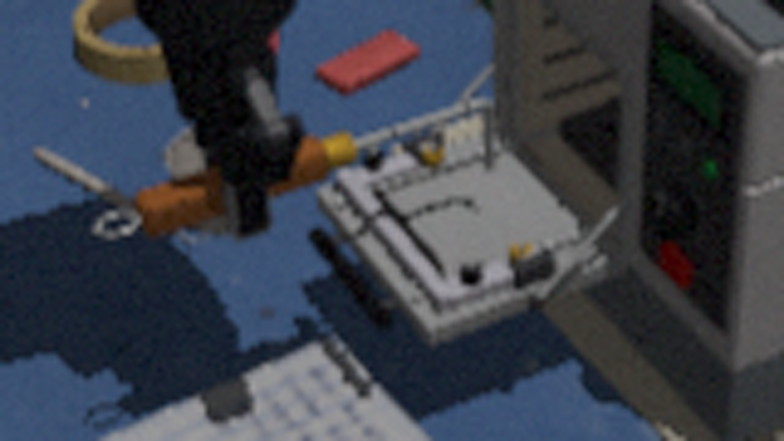

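Run:
```python
from h import *
n=np.array([.8592,.5117]);y=np.array([-.5117,.8592])
A=lambda q:np.array(q)/6.5+[190,140]
B=lambda q:np.array(q)/4.9+[170,160]
for nm,a,b in (('elbow',(522,204),(488,104)),('tip',(522,303),(489,166))):
    P,r=tri(B(b),A(a));print(nm,P,r,(P[:2]@n-.657)*1000,(P[:2]@y-.0168)*1000)
pf=onz('scene',A([(560,265),(640,300),(690,325)]),.086);print([(q[:2]@n-.657)*1000 for q in pf])
```

```text
elbow [0.5136 0.3203 0.166 ] 0.0022731752839484213 -51.85299690261858 -4.4376335175500135
tip [0.5138 0.3203 0.1242] 0.0007151303411692669 -51.64111908169811 -4.4567644297426865
[np.float64(30.92545353938614), np.float64(28.102073231666246), np.float64(24.46481977811199)]
```

>>> step_arm(plan=[{"tx": 10,"ty": 6,"tz": 0,"roll": 0,"jaw": 8},{"tx": 10,"ty": 6,"tz": 0,"roll": 0,"jaw": 8},{"tx": 10,"ty": 6,"tz": 0,"roll": 0,"jaw": 8},{"tx": 10,"ty": 6,"tz": 0,"roll": 0,"jaw": 8},{"tx": 10,"ty": 6,"tz": 0,"roll": 0,"jaw": 8},{"tx": 10,"ty": 6,"tz": 0,"roll": 0,"jaw": 8},{"tx": 10,"ty": 6,"tz": 0,"roll": 0,"jaw": 8},{"tx": 6,"ty": 5,"tz": 0,"roll": 0,"jaw": 8}])

```text
clock: 9.2
position: [0.465, 0.2996, 0.1334]
orientation: [-0.188, 0.682, 0.188, 0.682]
force: [-0.2, 0.3, -1.8]
grip_width: 0.2
```

>>> step_arm(plan=[{"tx": 0,"ty": 0,"tz": 0,"roll": 0,"jaw": 8},{"tx": 0,"ty": 0,"tz": 0,"roll": 0,"jaw": 8}])

```text
clock: 9.4
position: [0.4637, 0.2989, 0.1333]
orientation: [-0.188, 0.682, 0.188, 0.681]
force: [-0.3, 0.1, -1.6]
grip_width: 0.202
```

```bash
cat >> h.py <<'E'
N=np.array([.8592,.5117]);Y=np.array([-.5117,.8592])
def fr(P): P=np.atleast_2d(P)[:,:2];return np.c_[P@N-.657,P@Y-.0168]*1000
def pr():
    s=state();print(s['clock'],s['position'],'furn',fr(s['position'])[0],'F',s['force'],'along',s['force'][:2]@N,'M',s['moment']);return s
E
python3 - <<'E'
from h import *
s=pr()
p,d=grab_frame('scene');b=np.clip(p.astype(float)*2,0,255).astype(np.uint8);crop('c8',b,240,140,310,210,10);np.savez('s8.npz',p=p,d=d)
E
```

```text
9.4 [0.4637 0.2989 0.1333] furn [-105.6474    2.7462] F [-0.3377  0.1014 -1.6296] along -0.23830814248251805 M [-0.0115 -0.018  -0.0197]
```

View pics/c8.png

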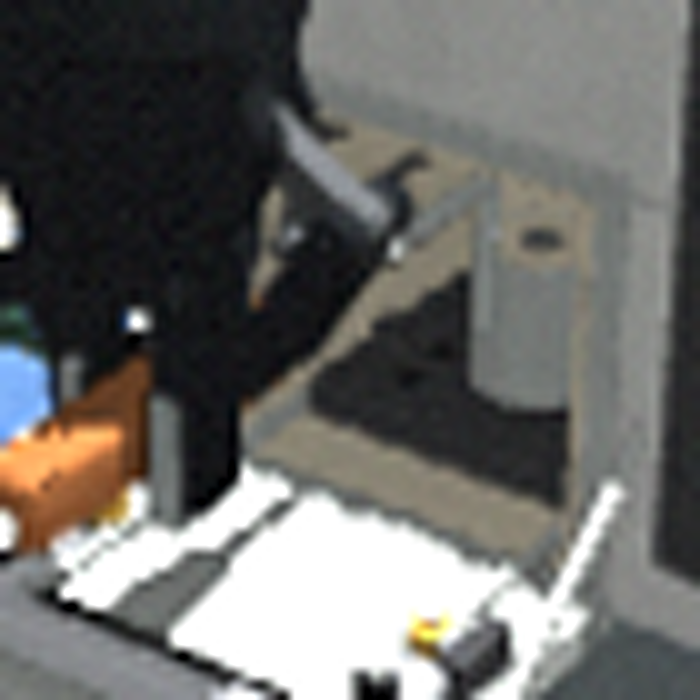

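Run:
```python
from h import *
A=lambda q:np.array(q)/10+[240,140]
print('elbow',fr(onz('scene',A([(486,180)]),.1638)))
print('tip',fr(onz('scene',A([(486,290)]),.119)))
print('ring top c',fr(onz('scene',A([(541,238)]),.131)),'base L/R',fr(onz('scene',A([(472,390),(518,408)]),.089)))
print('pan front',fr(onz('scene',A([(310,400),(430,455),(560,505)]),.086)))
print('pan front top',fr(onz('scene',A([(310,375),(430,430),(560,480)]),.098)))
print('pan left side',fr(onz('scene',A([(310,370),(380,320)]),.098)))
```

```text
elbow [[34.6841  1.3538]]
tip [[54.491  12.5138]]
ring top c [[68.3033  4.8272]] base L/R [[51.8906 13.989 ]
 [51.5327 -0.8979]]
pan front [[ 25.9255  48.5394]
 [ 22.2451   7.3524]
 [ 22.2308 -32.9868]]
pan front top [[ 20.1465  44.5715]
 [ 16.2995   3.7292]
 [ 16.1036 -36.2409]]
pan left side [[22.2266 46.0576]
 [54.8031 46.1141]]
```

>>> step_arm(plan=[{"tx": 0,"ty": 0,"tz": -8,"roll": 0,"jaw": 8},{"tx": 0,"ty": 0,"tz": -8,"roll": 0,"jaw": 8},{"tx": 0,"ty": 0,"tz": -4,"roll": 0,"jaw": 8},{"tx": 0,"ty": 0,"tz": 0,"roll": 0,"jaw": 8}])

```text
clock: 9.85
position: [0.4633, 0.2986, 0.1126]
orientation: [-0.188, 0.682, 0.187, 0.681]
force: [-0.3, -0.3, -1.6]
grip_width: 0.204
```

>>> step_arm(plan=[{"tx": 0,"ty": 0,"tz": -2,"roll": 0,"jaw": 8},{"tx": 0,"ty": 0,"tz": 0,"roll": 0,"jaw": 8}])

```text
clock: 10.05
position: [0.464, 0.299, 0.1115]
orientation: [-0.188, 0.682, 0.188, 0.682]
force: [-0.2, 0.5, -1.1]
grip_width: 0.202
```

>>> step_arm(plan=[{"tx": 0,"ty": 0,"tz": -2,"roll": 0,"jaw": 8},{"tx": 0,"ty": 0,"tz": 0,"roll": 0,"jaw": 8}])

```text
clock: 10.25
position: [0.4639, 0.299, 0.1095]
orientation: [-0.188, 0.682, 0.188, 0.682]
force: [0.7, 0.6, -1.9]
grip_width: 0.202
```

Run:
```python
from h import *
s=pr()
p,d=grab_frame('scene');b=np.clip(p.astype(float)*2,0,255).astype(np.uint8);crop('c9',b,240,140,310,210,10);np.savez('s9.npz',p=p,d=d)
```

```text
10.25 [0.4639 0.299  0.1095] furn [-105.3883    2.693 ] F [ 0.6512  0.6488 -1.9406] along 0.8914988457342113 M [ 0.0455  0.0626 -0.0621]
```

View pics/c9.png

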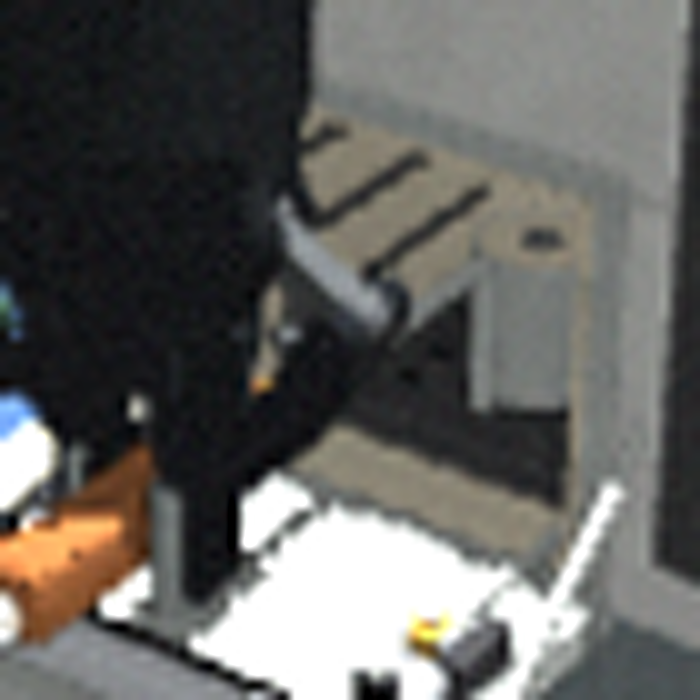

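>>> step_arm(plan=[{"tx": 0,"ty": 0,"tz": -1.5,"roll": 0,"jaw": 8},{"tx": 0,"ty": 0,"tz": 0,"roll": 0,"jaw": 8}])

```text
clock: 10.5
position: [0.4639, 0.299, 0.108]
orientation: [-0.188, 0.682, 0.188, 0.682]
force: [-0.5, -0.6, -2.0]
grip_width: 0.204
```

>>> step_arm(plan=[{"tx": 0,"ty": 0,"tz": -1.5,"roll": 0,"jaw": 8},{"tx": 0,"ty": 0,"tz": 0,"roll": 0,"jaw": 8}])

```text
clock: 10.7
position: [0.4639, 0.2989, 0.1064]
orientation: [-0.188, 0.682, 0.188, 0.682]
force: [-0.7, 1.2, -2.3]
grip_width: 0.203
```

Run:
```python
from h import *
s=pr()
A=lambda q:np.array(q)/10+[240,140]
print(fr(onz('scene',A([(482,408)]),.0945)))
```

```text
10.7 [0.4639 0.2989 0.1064] furn [-105.4826    2.6918] F [-0.6588  1.1837 -2.3338] along 0.03964896697547897 M [-0.0132 -0.0175 -0.0245]
[[38.2279  1.9794]]
```

>>> step_arm(plan=[{"tx": 0,"ty": 0,"tz": -1.5,"roll": 0,"jaw": 8},{"tx": 0,"ty": 0,"tz": 0,"roll": 0,"jaw": 8}])

```text
clock: 10.9
position: [0.4639, 0.2989, 0.1049]
orientation: [-0.188, 0.682, 0.188, 0.682]
force: [-0.9, -0.0, -1.1]
grip_width: 0.201
```

>>> step_arm(plan=[{"tx": 0,"ty": 0,"tz": -1,"roll": 0,"jaw": 8},{"tx": 0,"ty": 0,"tz": 0,"roll": 0,"jaw": 8}])

```text
clock: 11.1
position: [0.4639, 0.299, 0.104]
orientation: [-0.188, 0.682, 0.188, 0.682]
force: [0.3, 0.6, -2.1]
grip_width: 0.203
```

>>> step_arm(plan=[{"tx": -1.7,"ty": -1,"tz": 0,"roll": 0,"jaw": 8},{"tx": -1.7,"ty": -1,"tz": 0,"roll": 0,"jaw": 8},{"tx": -1.7,"ty": -1,"tz": 0,"roll": 0,"jaw": 8},{"tx": -1.7,"ty": -1,"tz": 0,"roll": 0,"jaw": 8},{"tx": -1.7,"ty": -1,"tz": 0,"roll": 0,"jaw": 8},{"tx": -1.7,"ty": -1,"tz": 0,"roll": 0,"jaw": 8}])

```text
clock: 11.7
position: [0.4537, 0.293, 0.1041]
orientation: [-0.188, 0.682, 0.188, 0.682]
force: [1.5, 0.8, -1.9]
grip_width: 0.207
```

Run:
```python
from h import *
s=pr()
p,d=grab_frame('scene');b=np.clip(p.astype(float)*2,0,255).astype(np.uint8);crop('c10',b,240,140,310,210,10)
```

```text
11.7 [0.4537 0.293  0.1041] furn [-117.2964    2.7581] F [ 1.5004  0.8344 -1.9054] along 1.71609572110037 M [ 0.1448 -0.2393 -0.005 ]
```

View pics/c10.png

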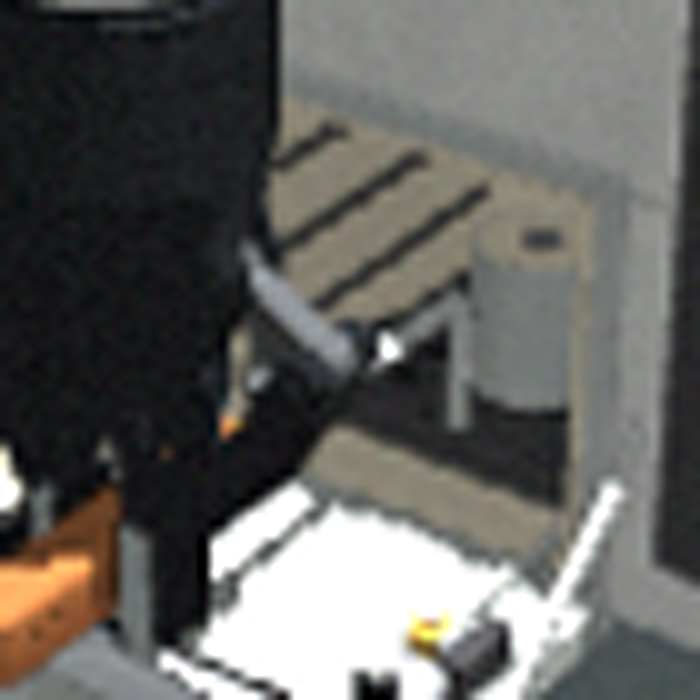

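>>> step_arm(plan=[{"tx": -1.7,"ty": -1,"tz": 0,"roll": 0,"jaw": 8},{"tx": -1.7,"ty": -1,"tz": 0,"roll": 0,"jaw": 8},{"tx": -1.7,"ty": -1,"tz": 0,"roll": 0,"jaw": 8},{"tx": -1.7,"ty": -1,"tz": 0,"roll": 0,"jaw": 8},{"tx": -1.7,"ty": -1,"tz": 0,"roll": 0,"jaw": 8},{"tx": -1.7,"ty": -1,"tz": 0,"roll": 0,"jaw": 8},{"tx": -1.7,"ty": -1,"tz": 0,"roll": 0,"jaw": 8},{"tx": -1.7,"ty": -1,"tz": 0,"roll": 0,"jaw": 8}])

```text
clock: 12.55
position: [0.44, 0.285, 0.1041]
orientation: [-0.188, 0.682, 0.188, 0.682]
force: [1.8, 1.4, -2.1]
grip_width: 0.198
```

Run:
```python
from h import *
s=pr()
p,d=grab_frame('scene');b=np.clip(p.astype(float)*2,0,255).astype(np.uint8);crop('c11',b,240,140,310,210,10)
```

```text
12.55 [0.44   0.285  0.1041] furn [-133.0988    2.8582] F [ 1.8062  1.3701 -2.1028] along 2.252976923914455 M [ 0.1475 -0.2767 -0.0259]
```

View pics/c11.png

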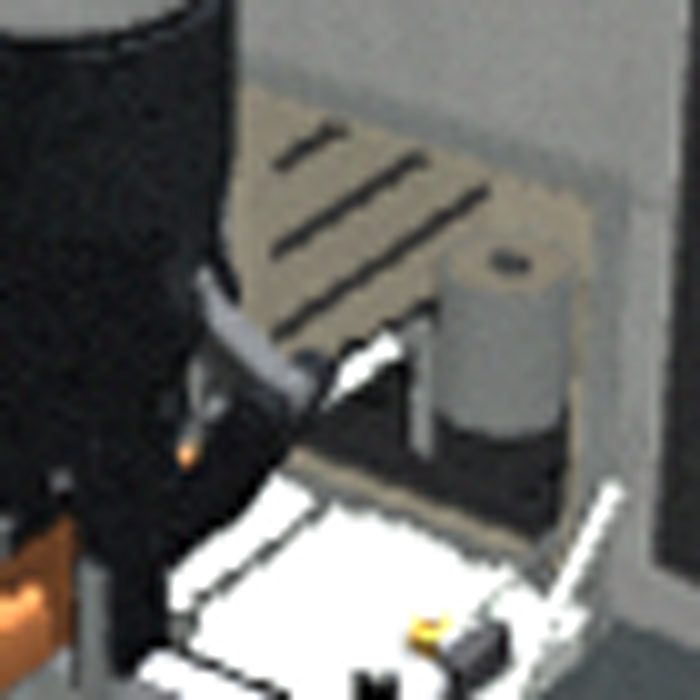

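>>> step_arm(plan=[{"tx": -2.6,"ty": -1.55,"tz": 0,"roll": 0,"jaw": 8},{"tx": -2.6,"ty": -1.55,"tz": 0,"roll": 0,"jaw": 8},{"tx": -2.6,"ty": -1.55,"tz": 0,"roll": 0,"jaw": 8},{"tx": -2.6,"ty": -1.55,"tz": 0,"roll": 0,"jaw": 8},{"tx": -2.6,"ty": -1.55,"tz": 0,"roll": 0,"jaw": 8},{"tx": -2.6,"ty": -1.55,"tz": 0,"roll": 0,"jaw": 8},{"tx": -2.6,"ty": -1.55,"tz": 0,"roll": 0,"jaw": 8},{"tx": -2.6,"ty": -1.55,"tz": 0,"roll": 0,"jaw": 8}])

```text
clock: 13.4
position: [0.4192, 0.2725, 0.1041]
orientation: [-0.188, 0.682, 0.188, 0.682]
force: [2.2, 0.5, -1.5]
grip_width: 0.2
```

>>> step_arm(plan=[{"tx": -2.6,"ty": -1.55,"tz": 0,"roll": 0,"jaw": 8},{"tx": -2.6,"ty": -1.55,"tz": 0,"roll": 0,"jaw": 8},{"tx": -2.6,"ty": -1.55,"tz": 0,"roll": 0,"jaw": 8},{"tx": -2.6,"ty": -1.55,"tz": 0,"roll": 0,"jaw": 8},{"tx": -2.6,"ty": -1.55,"tz": 0,"roll": 0,"jaw": 8},{"tx": -2.6,"ty": -1.55,"tz": 0,"roll": 0,"jaw": 8},{"tx": -2.6,"ty": -1.55,"tz": 0,"roll": 0,"jaw": 8},{"tx": -2.6,"ty": -1.55,"tz": 0,"roll": 0,"jaw": 8}])

```text
clock: 14.2
position: [0.3983, 0.2601, 0.1041]
orientation: [-0.188, 0.682, 0.188, 0.682]
force: [1.3, 1.5, -2.1]
grip_width: 0.206
```

Run:
```python
from h import *
s=pr()
p,d=grab_frame('scene');b=np.clip(p.astype(float)*1.3,0,255).astype(np.uint8);crop('c12',b,190,140,310,230,6.5);np.savez('s12.npz',p=p,d=d)
p,d=grab_frame('side');crop('c12s',p,150,160,310,250,4.9);np.savez('sd12.npz',p=p,d=d)
```

```text
14.2 [0.3983 0.2601 0.1041] furn [-181.6638    2.8116] F [ 1.3233  1.4738 -2.126 ] along 1.8911834083885435 M [ 0.144 -0.278 -0.016]
```

View pics/c12.png

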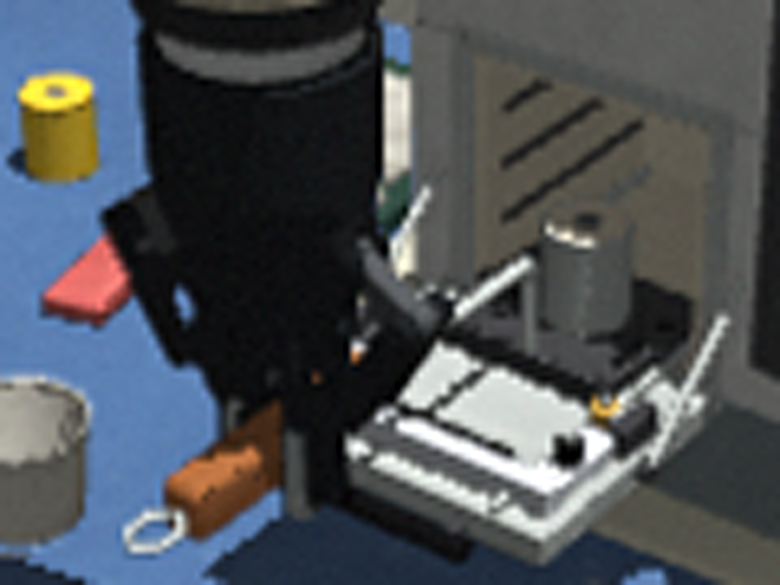

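View pics/c12s.png

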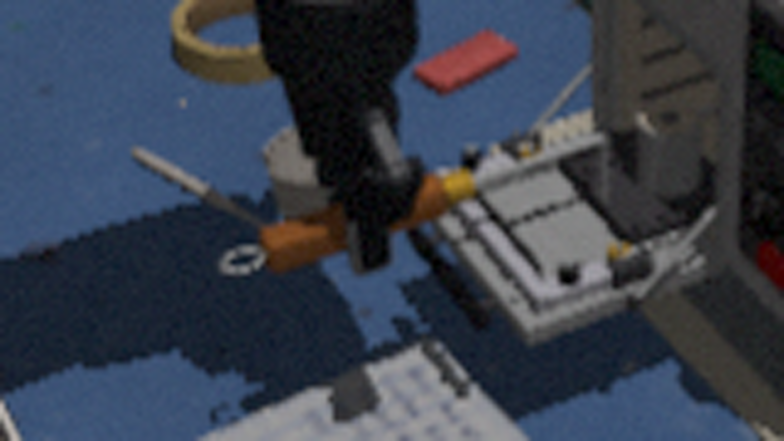

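>>> step_arm(plan=[{"tx": -2.6,"ty": -1.55,"tz": 0,"roll": 0,"jaw": 8},{"tx": -2.6,"ty": -1.55,"tz": 0,"roll": 0,"jaw": 8},{"tx": -2.6,"ty": -1.55,"tz": 0,"roll": 0,"jaw": 8},{"tx": -2.6,"ty": -1.55,"tz": 0,"roll": 0,"jaw": 8},{"tx": -2.6,"ty": -1.55,"tz": 0,"roll": 0,"jaw": 8},{"tx": -2.6,"ty": -1.55,"tz": 0,"roll": 0,"jaw": 8},{"tx": -2.6,"ty": -1.55,"tz": 0,"roll": 0,"jaw": 8},{"tx": -2.6,"ty": -1.55,"tz": 0,"roll": 0,"jaw": 8}])

```text
clock: 15.1
position: [0.3775, 0.2477, 0.1041]
orientation: [-0.188, 0.682, 0.188, 0.682]
force: [0.9, 0.7, -2.8]
grip_width: 0.199
```

Run:
```python
from h import *
s=pr()
p,d=grab_frame('scene');b=np.clip(p.astype(float)*1.3,0,255).astype(np.uint8);crop('c13',b,220,150,310,230,8);np.savez('s13.npz',p=p,d=d)
```

```text
15.1 [0.3775 0.2477 0.1041] furn [-205.9137    2.8077] F [ 0.9285  0.7492 -2.7946] along 1.1811874469285637 M [ 0.1271 -0.2055 -0.0053]
```

View pics/c13.png

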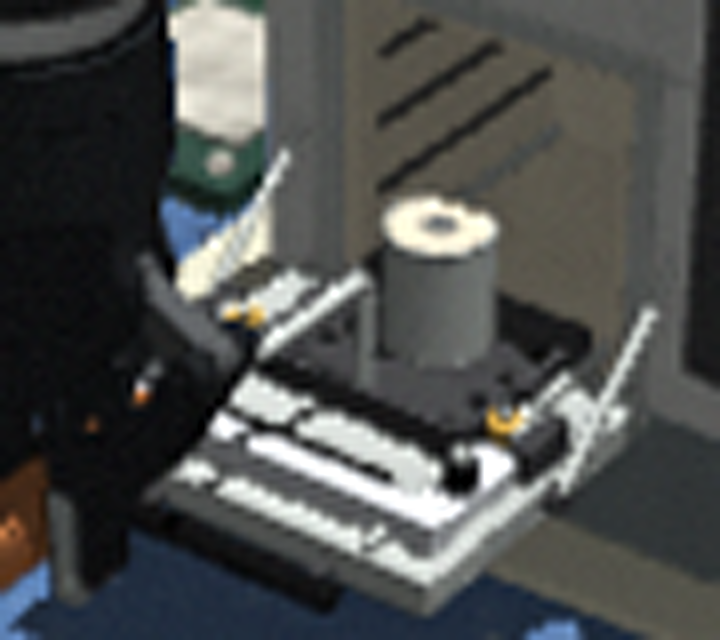

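>>> step_arm(plan=[{"tx": -1.7,"ty": -1,"tz": 0,"roll": 0,"jaw": 8},{"tx": -1.7,"ty": -1,"tz": 0,"roll": 0,"jaw": 8},{"tx": -1.7,"ty": -1,"tz": 0,"roll": 0,"jaw": 8},{"tx": -1.7,"ty": -1,"tz": 0,"roll": 0,"jaw": 8},{"tx": -1.3,"ty": -0.8,"tz": 0,"roll": 0,"jaw": 8}])

```text
clock: 15.65
position: [0.3695, 0.2429, 0.1041]
orientation: [-0.188, 0.682, 0.188, 0.682]
force: [2.0, -0.0, -2.6]
grip_width: 0.205
```

>>> step_arm(plan=[{"tx": -0.9,"ty": -0.5,"tz": 0,"roll": 0,"jaw": 8},{"tx": -0.9,"ty": -0.5,"tz": 0,"roll": 0,"jaw": 8},{"tx": -0.9,"ty": -0.5,"tz": 0,"roll": 0,"jaw": 8}])

```text
clock: 15.95
position: [0.3669, 0.2415, 0.1041]
orientation: [-0.188, 0.682, 0.188, 0.682]
force: [0.7, 0.7, -1.6]
grip_width: 0.199
```

>>> step_arm(plan=[{"tx": -0.9,"ty": -0.5,"tz": 0,"roll": 0,"jaw": 8},{"tx": -0.9,"ty": -0.5,"tz": 0,"roll": 0,"jaw": 8},{"tx": -0.9,"ty": -0.5,"tz": 0,"roll": 0,"jaw": 8}])

```text
clock: 16.25
position: [0.3642, 0.24, 0.1041]
orientation: [-0.188, 0.682, 0.188, 0.682]
force: [1.5, 0.1, -1.7]
grip_width: 0.204
```

Run:
```python
from h import *
s=pr()
```

```text
16.25 [0.3642 0.24   0.1041] furn [-221.294     3.0222] F [ 1.4749  0.1134 -1.7451] along 1.3252635299583628 M [ 0.0931 -0.2946  0.0351]
```

>>> step_arm(plan=[{"tx": -0.9,"ty": -0.5,"tz": 0,"roll": 0,"jaw": 8},{"tx": -0.9,"ty": -0.5,"tz": 0,"roll": 0,"jaw": 8},{"tx": -0.9,"ty": -0.5,"tz": 0,"roll": 0,"jaw": 8}])

```text
clock: 16.55
position: [0.3621, 0.2389, 0.1043]
orientation: [-0.188, 0.681, 0.188, 0.682]
force: [5.5, 4.0, -3.2]
grip_width: 0.202
```

>>> step_arm(plan=[{"tx": -0.9,"ty": -0.6,"tz": 0,"roll": 0,"jaw": 8},{"tx": -0.9,"ty": -0.6,"tz": 0,"roll": 0,"jaw": 8},{"tx": -0.9,"ty": -0.6,"tz": 0,"roll": 0,"jaw": 8}])

```text
clock: 16.85
position: [0.3596, 0.2373, 0.1043]
orientation: [-0.187, 0.681, 0.188, 0.682]
force: [3.6, 3.8, -4.5]
grip_width: 0.203
```

Run:
```python
from h import *
s=pr()
p,d=grab_frame('scene');b=np.clip(p.astype(float)*1.3,0,255).astype(np.uint8);crop('c14',b,220,150,310,230,8);np.savez('s14.npz',p=p,d=d)
```

```text
16.85 [0.3596 0.2373 0.1043] furn [-226.6063    3.0913] F [ 3.5952  3.8317 -4.5094] along 5.049646295910804 M [ 0.5358 -0.6262  0.1077]
```

View pics/c14.png

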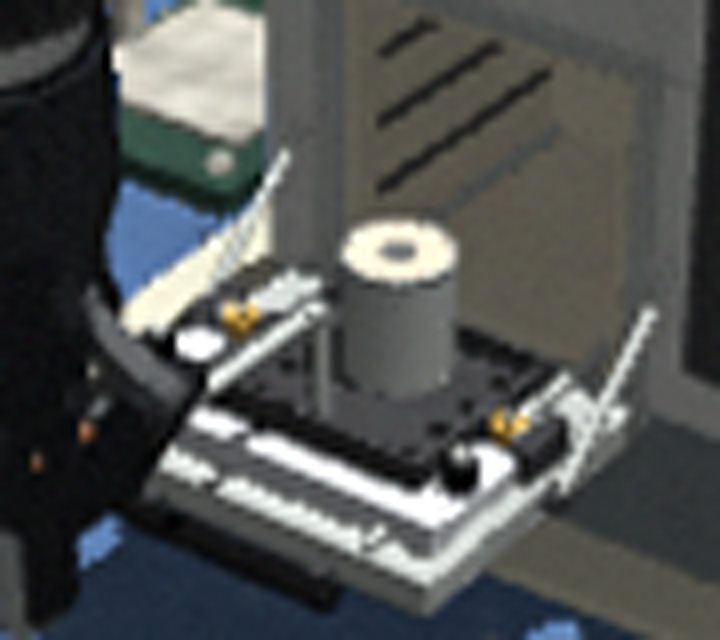

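>>> step_arm(plan=[{"tx": -0.6,"ty": -0.4,"tz": 0,"roll": 0,"jaw": 8},{"tx": -0.6,"ty": -0.3,"tz": 0,"roll": 0,"jaw": 8}])

```text
clock: 17.1
position: [0.3575, 0.236, 0.1041]
orientation: [-0.188, 0.682, 0.188, 0.682]
force: [1.2, 3.1, -2.5]
grip_width: 0.201
```

>>> step_arm(plan=[{"tx": -0.6,"ty": -0.4,"tz": 0,"roll": 0,"jaw": 8},{"tx": -0.6,"ty": -0.3,"tz": 0,"roll": 0,"jaw": 8}])

```text
clock: 17.3
position: [0.3562, 0.2352, 0.104]
orientation: [-0.188, 0.682, 0.188, 0.682]
force: [1.2, 2.2, -1.5]
grip_width: 0.207
```

>>> step_arm(plan=[{"tx": -0.6,"ty": -0.4,"tz": 0,"roll": 0,"jaw": 8},{"tx": -0.6,"ty": -0.3,"tz": 0,"roll": 0,"jaw": 8}])

```text
clock: 17.5
position: [0.355, 0.2344, 0.104]
orientation: [-0.188, 0.682, 0.187, 0.682]
force: [0.8, 1.6, -1.5]
grip_width: 0.206
```

>>> step_arm(plan=[{"tx": -0.6,"ty": -0.4,"tz": 0,"roll": 0,"jaw": 8},{"tx": -0.6,"ty": -0.3,"tz": 0,"roll": 0,"jaw": 8}])

```text
clock: 17.7
position: [0.354, 0.2338, 0.104]
orientation: [-0.188, 0.682, 0.188, 0.682]
force: [0.9, 1.8, -0.7]
grip_width: 0.202
```

Run:
```python
from h import *
s=pr()
p,d=grab_frame('scene');b=np.clip(p.astype(float)*1.3,0,255).astype(np.uint8);crop('c15',b,220,165,300,230,9);np.savez('s15.npz',p=p,d=d)
p,d=grab_frame('side');crop('c15s',p,200,170,310,240,7);np.savez('sd15.npz',p=p,d=d)
```

```text
17.7 [0.354  0.2338 0.104 ] furn [-233.2609    2.9299] F [ 0.9463  1.7739 -0.7366] along 1.720786660836197 M [ 0.2403 -0.2004  0.0369]
```

View pics/c15.png

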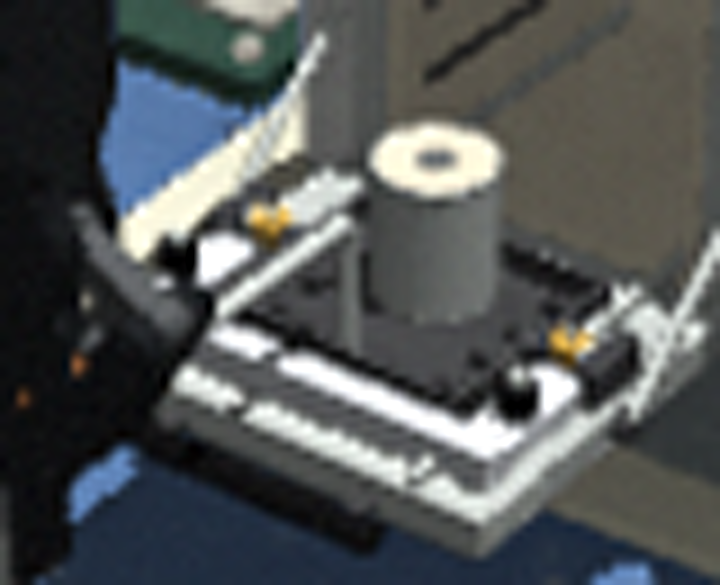

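View pics/c15s.png

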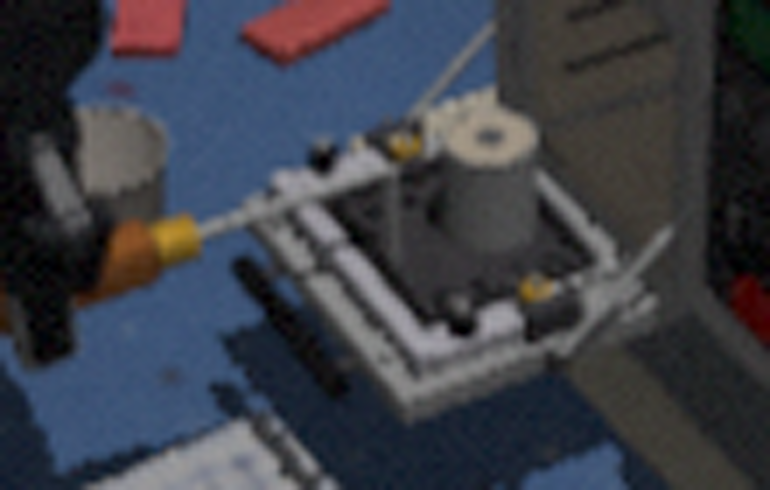

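>>> step_arm(plan=[{"tx": -0.6,"ty": -0.4,"tz": 0,"roll": 0,"jaw": 8},{"tx": 0,"ty": 0,"tz": 0,"roll": 0,"jaw": 8}])

```text
clock: 18.0
position: [0.3534, 0.2335, 0.1041]
orientation: [-0.188, 0.682, 0.188, 0.682]
force: [0.9, 2.3, -2.4]
grip_width: 0.199
```

>>> step_arm(plan=[{"tx": -0.6,"ty": -0.3,"tz": 0,"roll": 0,"jaw": 8},{"tx": 0,"ty": 0,"tz": 0,"roll": 0,"jaw": 8}])

```text
clock: 18.2
position: [0.3528, 0.2332, 0.1041]
orientation: [-0.188, 0.682, 0.188, 0.682]
force: [0.8, 1.6, -0.7]
grip_width: 0.199
```

>>> step_arm(plan=[{"tx": -0.6,"ty": -0.4,"tz": 0,"roll": 0,"jaw": 8},{"tx": 0,"ty": 0,"tz": 0,"roll": 0,"jaw": 8}])

```text
clock: 18.4
position: [0.3522, 0.2327, 0.1041]
orientation: [-0.188, 0.682, 0.188, 0.682]
force: [1.2, 0.7, -1.2]
grip_width: 0.202
```

Run:
```python
from h import *
s=pr()
```

```text
18.4 [0.3522 0.2327 0.1041] furn [-235.3229    2.9418] F [ 1.1817  0.7397 -1.2266] along 1.3938306861295282 M [ 0.151  -0.2332  0.0655]
```

>>> step_arm(plan=[{"tx": -0.6,"ty": -0.4,"tz": 0,"roll": 0,"jaw": 8},{"tx": 0,"ty": 0,"tz": 0,"roll": 0,"jaw": 8}])

```text
clock: 18.6
position: [0.3519, 0.2325, 0.1042]
orientation: [-0.188, 0.682, 0.188, 0.682]
force: [2.9, 1.6, -2.9]
grip_width: 0.201
```

>>> step_arm(plan=[{"tx": -0.6,"ty": -0.3,"tz": 0,"roll": 0,"jaw": 8},{"tx": 0,"ty": 0,"tz": 0,"roll": 0,"jaw": 8}])

```text
clock: 18.8
position: [0.3514, 0.2323, 0.1042]
orientation: [-0.188, 0.681, 0.188, 0.682]
force: [4.5, 2.4, -3.5]
grip_width: 0.203
```

Run:
```python
from h import *
s=pr()
p,d=grab_frame('scene');b=np.clip(p.astype(float)*1.3,0,255).astype(np.uint8);crop('c16',b,220,165,300,230,9);np.savez('s16.npz',p=p,d=d)
p,d=grab_frame('side');b=np.clip(p.astype(float)*1.6,0,255).astype(np.uint8);crop('c16s',b,200,170,310,240,7);np.savez('sd16.npz',p=p,d=d)
```

```text
18.8 [0.3514 0.2323 0.1042] furn [-236.1892    2.9853] F [ 4.461   2.4287 -3.4534] along 5.0756382835277725 M [ 0.4326 -0.6666  0.0259]
```

View pics/c16.png

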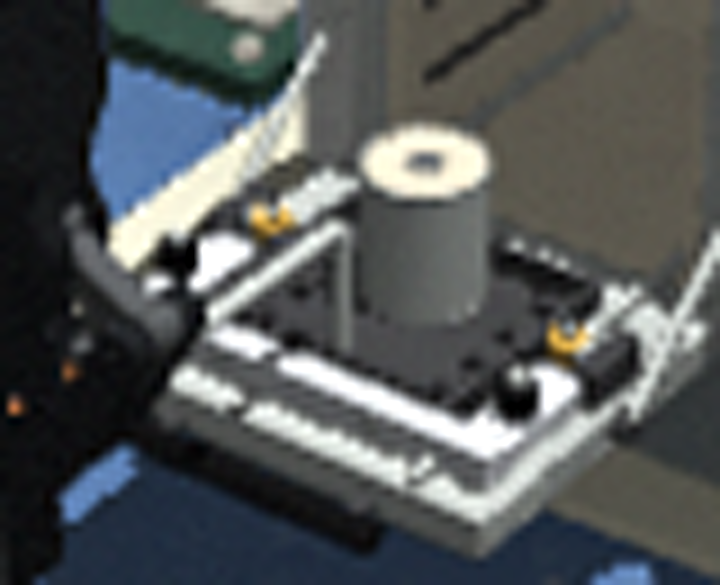

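View pics/c16s.png

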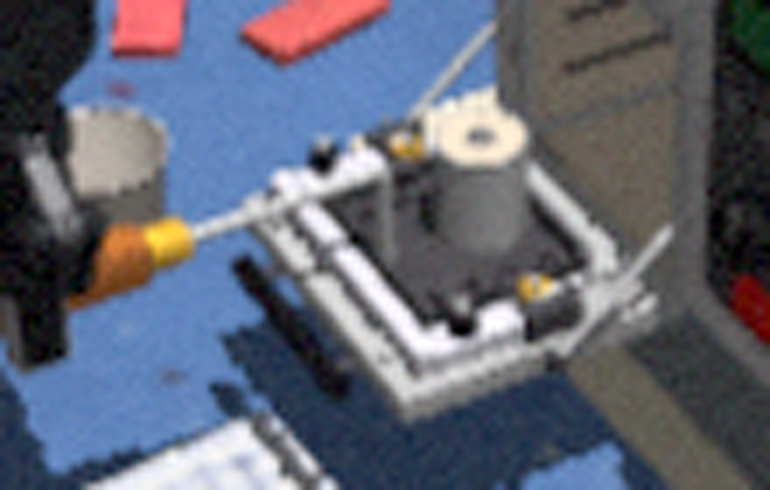

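Run:
```python
from h import *
A=lambda q:np.array(q)/9+[220,165]
B=lambda q:np.array(q)/7+[200,170]
print('ring',fr(onz('scene',A([(427,162)]),.131)),fr(onz('side',B([(484,136)]),.131)))
print('rollers sc',fr(onz('scene',A([(270,220),(568,338)]),.100)),'side',fr(onz('side',B([(405,147),(535,288)]),.100)))
print('pan front top R corner sc',fr(onz('scene',A([(470,408),(235,318)]),.098)))
print('pan back top',fr(onz('scene',A([(600,292),(510,250)]),.098)))
print('side pan front/back R',fr(onz('side',B([(425,315),(525,275)]),.098)), 'pan back',fr(onz('side',B([(590,255),(530,185)]),.098)))
```

```text
ring [[-50.7496   4.9463]] [[-48.2444   4.9125]]
rollers sc [[-61.0078  51.1886]
 [-59.5282 -47.8867]] side [[-58.6817  50.3822]
 [-57.5429 -49.619 ]]
pan front top R corner sc [[ -98.57    -43.743 ]
 [-102.3119   30.7893]]
pan back top [[-33.7332 -40.9913]
 [-31.2258  -9.4414]]
side pan front/back R [[-98.8271 -40.8316]
 [-55.809  -39.1553]] pan back [[-28.8859 -41.0996]
 [-27.0926   7.1951]]
```

>>> step_arm(plan=[{"tx": -0.6,"ty": -0.3,"tz": 0,"roll": 0,"jaw": 8},{"tx": 0,"ty": 0,"tz": 0,"roll": 0,"jaw": 8}])

```text
clock: 19.1
position: [0.3509, 0.232, 0.1042]
orientation: [-0.188, 0.681, 0.188, 0.682]
force: [5.2, 2.7, -4.0]
grip_width: 0.199
```

Run:
```python
from h import *
s=pr()
```

```text
19.1 [0.3509 0.232  0.1042] furn [-236.7647    3.0101] F [ 5.2367  2.7263 -3.9779] along 5.894375974151201 M [ 0.4673 -0.8515  0.0104]
```

>>> step_arm(plan=[{"tx": -0.6,"ty": -0.4,"tz": 0,"roll": 0,"jaw": 8},{"tx": 0,"ty": 0,"tz": 0,"roll": 0,"jaw": 8},{"tx": 0,"ty": 0,"tz": 0,"roll": 0,"jaw": 8}])

```text
clock: 19.4
position: [0.3505, 0.2318, 0.1043]
orientation: [-0.188, 0.681, 0.188, 0.682]
force: [5.4, 2.6, -4.8]
grip_width: 0.2
```

Run:
```python
from h import *
s=pr()
```

```text
19.4 [0.3505 0.2318 0.1043] furn [-237.1925    2.9953] F [ 5.365   2.5871 -4.7796] along 5.93337005621992 M [ 0.5573 -0.9104  0.0085]
```

>>> step_arm(plan=[{"tx": 1,"ty": 0.6,"tz": 0,"roll": 0,"jaw": 8},{"tx": 1,"ty": 0.6,"tz": 0,"roll": 0,"jaw": 8},{"tx": 1.5,"ty": 0.9,"tz": 0,"roll": 0,"jaw": 8},{"tx": 1.5,"ty": 0.9,"tz": 0,"roll": 0,"jaw": 8},{"tx": 1.5,"ty": 0.9,"tz": 0,"roll": 0,"jaw": 8},{"tx": 0,"ty": 0,"tz": 0,"roll": 0,"jaw": 8}])

```text
clock: 20.0
position: [0.3563, 0.2353, 0.104]
orientation: [-0.188, 0.682, 0.188, 0.682]
force: [0.7, 0.9, -1.8]
grip_width: 0.201
```

Run:
```python
from h import *
s=pr()
p,d=grab_frame('scene');b=np.clip(p.astype(float)*1.3,0,255).astype(np.uint8);crop('c17',b,220,165,300,230,9);np.savez('s17.npz',p=p,d=d)
A=lambda q:np.array(q)/9+[220,165]
```

```text
20.0 [0.3563 0.2353 0.104 ] furn [-230.4368    3.0181] F [ 0.7241  0.9494 -1.7812] along 1.1079616560282162 M [-0.0439  0.096   0.016 ]
```

View pics/c17.png

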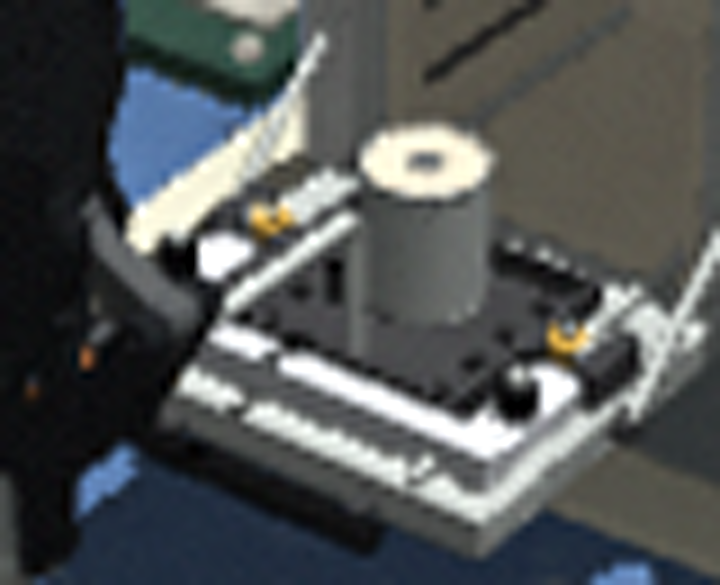

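>>> step_arm(plan=[{"tx": 0,"ty": 0,"tz": 4,"roll": 0,"jaw": 8},{"tx": 0,"ty": 0,"tz": 8,"roll": 0,"jaw": 8},{"tx": 0,"ty": 0,"tz": 16,"roll": 0,"jaw": 8},{"tx": 0,"ty": 0,"tz": 16,"roll": 0,"jaw": 8},{"tx": 0,"ty": 0,"tz": 16,"roll": 0,"jaw": 8},{"tx": -15,"ty": -9,"tz": 0,"roll": 0,"jaw": 8},{"tx": -15,"ty": -9,"tz": 0,"roll": 0,"jaw": 8},{"tx": -10,"ty": -6,"tz": 0,"roll": 0,"jaw": 8}])

```text
clock: 20.85
position: [0.3155, 0.2108, 0.1647]
orientation: [-0.188, 0.682, 0.188, 0.682]
force: [0.5, -0.0, -1.8]
grip_width: 0.2
```

Run:
```python
from h import *
s=pr();r=R.from_quat(s['orientation']).as_matrix();print(np.arctan2(-r[0,1],r[1,1]))
p,d=grab_frame('scene');b=np.clip(p.astype(float)*1.3,0,255).astype(np.uint8);crop('c18',b,190,140,310,230,6.5);np.savez('s18.npz',p=p,d=d)
p,d=grab_frame('side');crop('c18s',p,150,160,310,250,4.9);np.savez('sd18.npz',p=p,d=d)
```

```text
20.85 [0.3155 0.2108 0.1647] furn [-278.0479    2.8645] F [ 0.5113 -0.0079 -1.7906] along 0.4352548918689964 M [-0.0688 -0.0123  0.0372]
0.5372156415223176
```

View pics/c18.png

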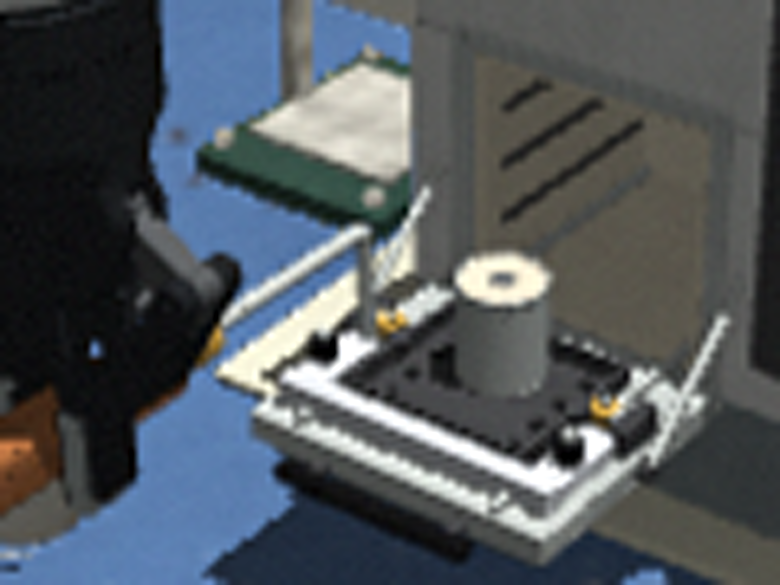

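View pics/c18s.png

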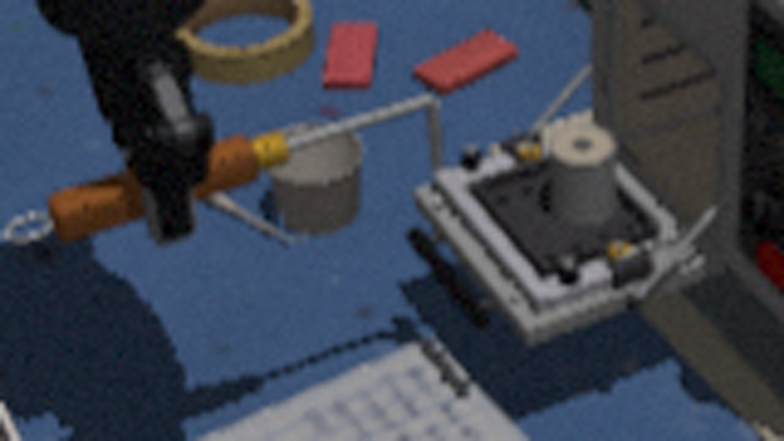

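Run:
```python
from h import *
A=lambda q:np.array(q)/6.5+[190,140]
B=lambda q:np.array(q)/4.9+[150,160]
e,r=tri(B((434,101)),A((366,231)));t,r2=tri(B((436,168)),A((368,333)))
y,r3=tri(B((27,228)),A((8,552)));g,r4=tri(B((284,148)),A((222,330)))
print(e,r,t,r2,y,r3,g,r4);v=e-y;print(np.linalg.norm(v),np.arctan2(v[1],v[0]),v[2]/np.linalg.norm(v)); 
s=state();d=e-s['position'];print('elbow-TCP',d,np.hypot(*d[:2]),np.arctan2(d[1],d[0]))
```

```text
[0.4392 0.2822 0.1935] 0.0006470562634888249 [0.4381 0.2796 0.1539] 0.001602865036856599 [0.2789 0.1277 0.2258] 0.014753395347180575 [0.3723 0.2311 0.2014] 8.715131582449224e-05
0.22494657211505453 0.767085680901105 -0.14391327778425664
elbow-TCP [0.1238 0.0715 0.0289] 0.14297851154085356 0.5235912023138122
```

>>> step_arm(plan=[{"tx": 14,"ty": -22,"tz": 0,"roll": 0,"jaw": 8},{"tx": 15,"ty": -22,"tz": 0,"roll": 0,"jaw": 8},{"tx": 15,"ty": -22,"tz": 0,"roll": 0,"jaw": 8},{"tx": 15,"ty": -22,"tz": 0,"roll": 0,"jaw": 8},{"tx": 15,"ty": -22,"tz": 0,"roll": -0.025,"jaw": 8},{"tx": 15,"ty": -22,"tz": 0,"roll": -0.025,"jaw": 8},{"tx": 15,"ty": -22,"tz": 0,"roll": -0.025,"jaw": 8},{"tx": 15,"ty": -22,"tz": 0,"roll": -0.025,"jaw": 8}])

```text
clock: 21.75
position: [0.4368, 0.0343, 0.1643]
orientation: [-0.153, 0.69, 0.153, 0.691]
force: [0.4, 0.1, -1.7]
grip_width: 0.197
```

>>> step_arm(plan=[{"tx": 15,"ty": -22,"tz": 0,"roll": -0.025,"jaw": 8},{"tx": 15,"ty": -22,"tz": 0,"roll": -0.025,"jaw": 8},{"tx": 15,"ty": -22,"tz": 0,"roll": -0.025,"jaw": 8},{"tx": 13,"ty": -23,"tz": 0,"roll": -0.023,"jaw": 8},{"tx": 0,"ty": 0,"tz": 0,"roll": 0,"jaw": 8},{"tx": 0,"ty": 0,"tz": 0,"roll": 0,"jaw": 8},{"tx": 0,"ty": 0,"tz": 0,"roll": 0,"jaw": 8}])

```text
clock: 22.45
position: [0.4932, -0.0532, 0.164]
orientation: [-0.119, 0.697, 0.12, 0.697]
force: [-0.4, 0.2, -1.3]
grip_width: 0.2
```

Run:
```python
from h import *
s=pr();r=R.from_quat(s['orientation']).as_matrix();print(np.arctan2(-r[0,1],r[1,1]))
p,d=grab_frame('scene');crop('c19',p,290,210,420,370,4.2);np.savez('s19.npz',p=p,d=d)
p,d=grab_frame('side');crop('c19s',p,200,240,350,380,4.9);np.savez('sd19.npz',p=p,d=d)
T=T_cam('wrist',s);p,d=grab_frame('wrist');save('w19',p);np.savez('w19.npz',p=p,d=d,T=T)
```

```text
22.45 [ 0.4932 -0.0532  0.164 ] furn [-260.516 -314.884] F [-0.4301  0.1735 -1.3198] along -0.2807456774440338 M [-0.0074  0.0402 -0.0229]
0.33974174717775857
```

View pics/c19s.png

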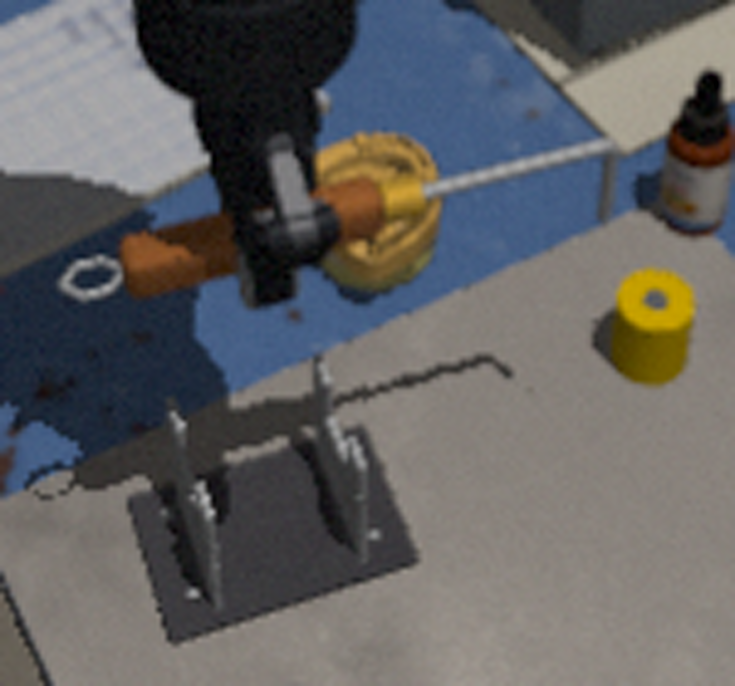

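View pics/w19.png

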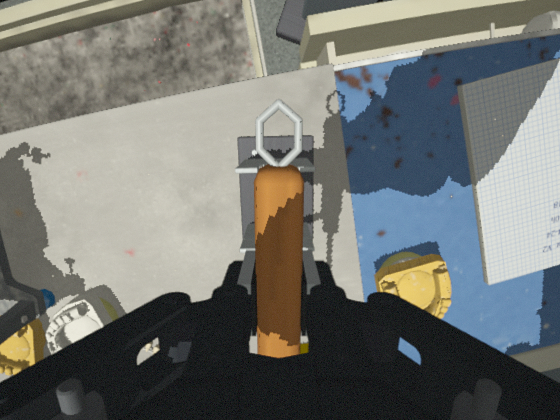

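View pics/c19.png

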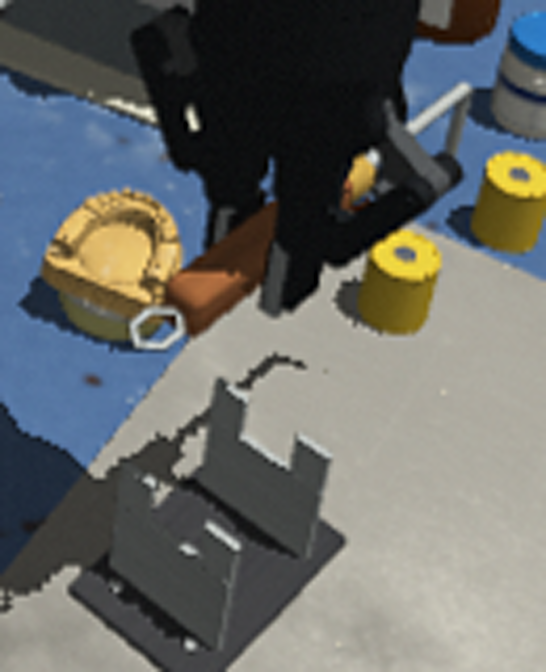

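Run:
```python
from h import *
e,r=tri((324.1,269.2),(401,231.9));y,r3=tri((218.8,296.7),(327.6,287.9))
print(e,r,y,r3);v=e-y;print(np.linalg.norm(v),np.arctan2(v[1],v[0]),v[2]/np.linalg.norm(v))
```

```text
[ 0.627  -0.0068  0.1933] 0.0028224655263031488 [ 0.4346 -0.0744  0.1946] 0.00018141099883534225
0.2039744921333962 0.3378023357418171 -0.006545180569584431
```

>>> step_arm(plan=[{"tx": 0,"ty": -1,"tz": -25,"roll": 0,"jaw": 8},{"tx": 0,"ty": 0,"tz": -30,"roll": 0,"jaw": 8},{"tx": 0,"ty": 0,"tz": -25,"roll": 0,"jaw": 8},{"tx": 0,"ty": 0,"tz": -18,"roll": 0,"jaw": 8},{"tx": 0,"ty": 0,"tz": -12,"roll": 0,"jaw": 8},{"tx": 0,"ty": 0,"tz": -8,"roll": 0,"jaw": 8},{"tx": 0,"ty": 0,"tz": -4,"roll": 0,"jaw": 8},{"tx": 0,"ty": 0,"tz": 0,"roll": 0,"jaw": 8}])

```text
clock: 23.4
position: [0.4933, -0.0545, 0.0421]
orientation: [-0.119, 0.697, 0.119, 0.697]
force: [-0.1, -0.7, -1.2]
grip_width: 0.208
```

>>> step_arm(plan=[{"tx": 0,"ty": 0,"tz": -4,"roll": 0,"jaw": 8},{"tx": 0,"ty": 0,"tz": 0,"roll": 0,"jaw": 8}])

```text
clock: 23.6
position: [0.4935, -0.0547, 0.0382]
orientation: [-0.119, 0.697, 0.119, 0.697]
force: [-0.1, 0.1, -0.8]
grip_width: 0.202
```

Run:
```python
from h import *
s=pr()
p,d=grab_frame('side');crop('c20s',p,200,240,350,380,4.9)
p,d=grab_frame('scene');crop('c20',p,290,260,420,380,5.5)
```

```text
23.6 [ 0.4935 -0.0547  0.0382] furn [-260.9888 -316.302 ] F [-0.1282  0.0981 -0.7676] along -0.059961972411696644 M [-0.0422  0.068  -0.0028]
```

View pics/c20s.png

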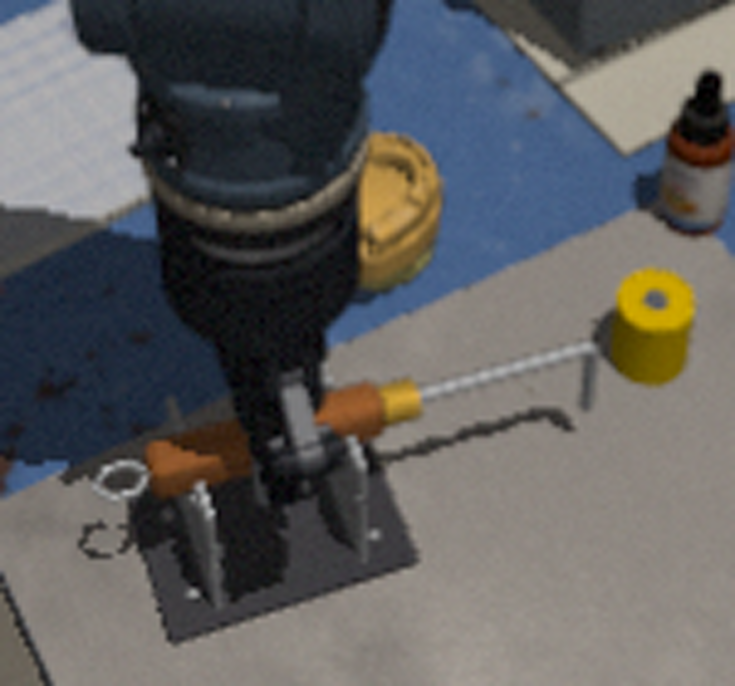

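View pics/c20.png

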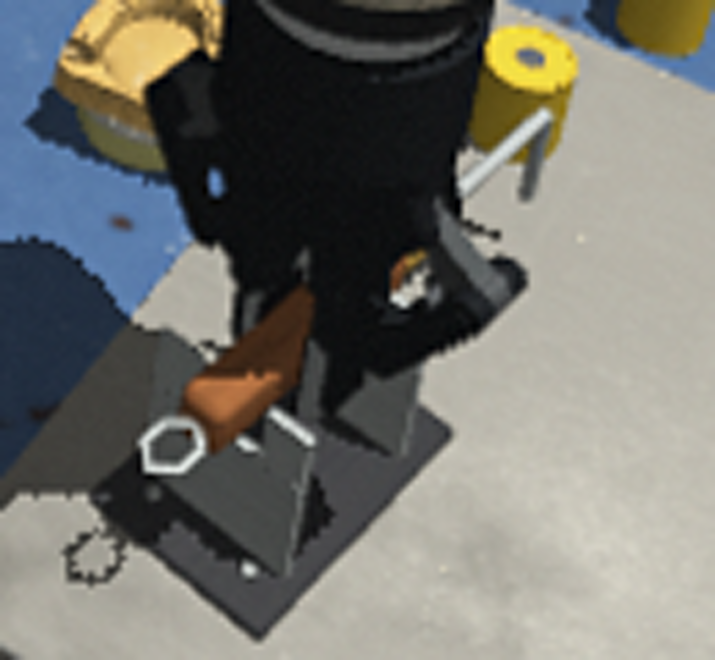

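Hook is in the notches, a few mm high; lower until it touches.

>>> step_arm(plan=[{"tx": 0,"ty": 0,"tz": -2,"roll": 0,"jaw": 8},{"tx": 0,"ty": 0,"tz": -2,"roll": 0,"jaw": 8},{"tx": 0,"ty": 0,"tz": 0,"roll": 0,"jaw": 8}])

```text
clock: 24.0
position: [0.4932, -0.0547, 0.0338]
orientation: [-0.119, 0.697, 0.119, 0.697]
force: [-0.0, 0.3, -1.3]
grip_width: 0.205
```

>>> step_arm(plan=[{"tx": 0,"ty": 0,"tz": -1.5,"roll": 0,"jaw": 8},{"tx": 0,"ty": 0,"tz": 0,"roll": 0,"jaw": 8}])

```text
clock: 24.2
position: [0.4934, -0.0547, 0.0326]
orientation: [-0.119, 0.697, 0.119, 0.697]
force: [-0.4, 0.8, -1.7]
grip_width: 0.201
```

>>> step_arm(plan=[{"tx": 0,"ty": 0,"tz": -1,"roll": 0,"jaw": 8},{"tx": 0,"ty": 0,"tz": 0,"roll": 0,"jaw": 8}])

```text
clock: 24.4
position: [0.4934, -0.0547, 0.0324]
orientation: [-0.119, 0.697, 0.119, 0.697]
force: [-3.4, -0.4, 10.3]
grip_width: 0.199
```

>>> step_arm(plan=[{"tx": 0,"ty": 0,"tz": -1,"roll": 0,"jaw": 8},{"tx": 0,"ty": 0,"tz": 0,"roll": 0,"jaw": 8}])

```text
clock: 24.6
position: [0.4935, -0.0548, 0.0324]
orientation: [-0.12, 0.696, 0.119, 0.697]
force: [-8.2, 0.0, 23.5]
grip_width: 0.205
```

Touching; back off and release.

>>> step_arm(plan=[{"tx": 0,"ty": 0,"tz": 1.8,"roll": 0,"jaw": 8},{"tx": 0,"ty": 0,"tz": 0,"roll": 0,"jaw": 8}])

```text
clock: 24.8
position: [0.4936, -0.0547, 0.0327]
orientation: [-0.119, 0.697, 0.119, 0.697]
force: [0.1, -0.2, -2.0]
grip_width: 0.202
```

>>> step_arm(plan=[{"tx": 0,"ty": 0,"tz": 0,"roll": 0,"jaw": 22},{"tx": 0,"ty": 0,"tz": 0,"roll": 0,"jaw": 28},{"tx": 0,"ty": 0,"tz": 0,"roll": 0,"jaw": 40},{"tx": 0,"ty": 0,"tz": 0,"roll": 0,"jaw": 50},{"tx": 0,"ty": 0,"tz": 0,"roll": 0,"jaw": 50},{"tx": 0,"ty": 0,"tz": 0,"roll": 0,"jaw": 50}])

```text
clock: 25.4
position: [0.4933, -0.0547, 0.0323]
orientation: [-0.119, 0.697, 0.119, 0.697]
force: [0.7, 0.2, 0.8]
grip_width: 0.585
```

Run:
```python
from h import *
s=pr();print(s['grip_width'])
p,d=grab_frame('wrist');save('w21',p)
```

```text
25.4 [ 0.4933 -0.0547  0.0323] furn [-261.0996 -316.2352] F [0.6995 0.2271 0.8155] along 0.7171949412833057 M [0.0033 0.0709 0.0126]
0.5845948504463768
```

View pics/w21.png

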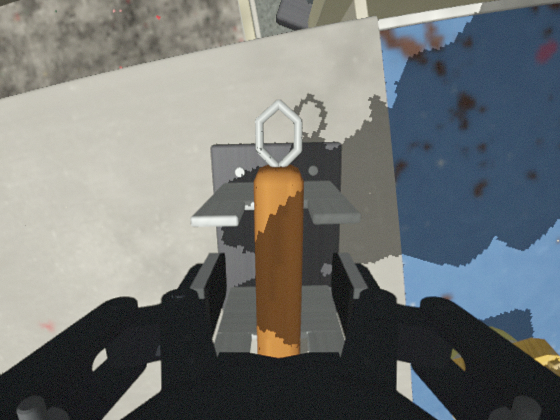

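>>> step_arm(plan=[{"tx": 0,"ty": 0,"tz": 10,"roll": 0,"jaw": 50},{"tx": 0,"ty": 0,"tz": 25,"roll": 0,"jaw": 50},{"tx": 0,"ty": 0,"tz": 40,"roll": 0,"jaw": 50},{"tx": 0,"ty": 0,"tz": 40,"roll": 0,"jaw": 50},{"tx": 0,"ty": 0,"tz": 40,"roll": 0,"jaw": 50},{"tx": 0,"ty": 0,"tz": 40,"roll": 0,"jaw": 50},{"tx": 0,"ty": 0,"tz": 0,"roll": 0,"jaw": 50},{"tx": 0,"ty": 0,"tz": 0,"roll": 0,"jaw": 50}])

```text
clock: 26.25
position: [0.4938, -0.0548, 0.2289]
orientation: [-0.12, 0.696, 0.119, 0.698]
force: [0.6, -0.6, 0.1]
grip_width: 0.584
```

Run:
```python
from h import *
s=pr()
T=T_cam('wrist',s);p,d=grab_frame('wrist');save('w22',p);np.savez('w22.npz',p=p,d=d,T=T)
hsv=cv2.cvtColor(p,cv2.COLOR_RGB2HSV)
m=((hsv[...,0]>5)&(hsv[...,0]<20)&(hsv[...,1]>150)&(hsv[...,2]>70)).astype(np.uint8);m[:120]=0;m[262:]=0;m[:,:250]=0;m[:,310:]=0
v,u=np.nonzero(m);print(u.min(),u.max(),v.min(),v.max())
C=cloud('wrist',d,T);Q=C[m>0];print('ztop',np.nanpercentile(Q[:,2],[50,95]))
mid=[((u[v==r].min()+u[v==r].max())/2,r) for r in range(v.min()+3,v.max()-2)]
P=onz('wrist',mid,.068,T)[:,:2];w=P[-1]-P[0];print('mid',(P[0]+P[-1])/2,np.linalg.norm(w),np.arctan2(w[1],w[0]))
p,d=grab_frame('side');save('sd22',p);crop('c22s',p,200,300,350,380,5)
p,d=grab_frame('scene');save('s22',p);crop('c22',p,210,150,320,235,7);np.savez('s22.npz',p=p,d=d)
```

```text
26.25 [ 0.4938 -0.0548  0.2289] furn [-260.7413 -316.563 ] F [ 0.5914 -0.5801  0.1267] along 0.21130856083688787 M [ 0.0196 -0.0032  0.0133]
270 288 141 240
ztop [0.0741 0.0755]
mid [ 0.4915 -0.054 ] 0.09342421838093325 0.3402549083671274
```

View pics/c22s.png

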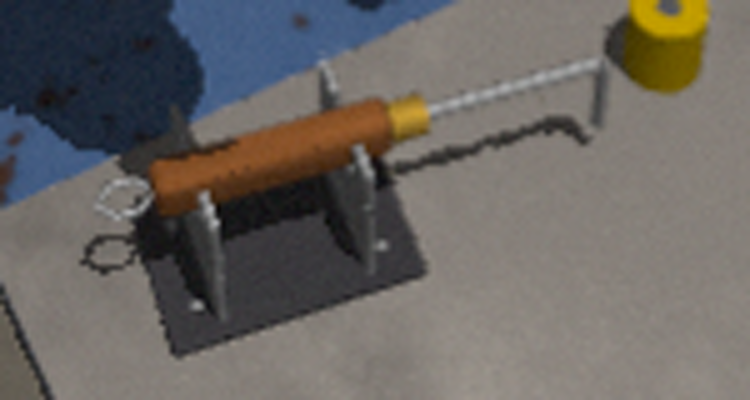

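View pics/c22.png

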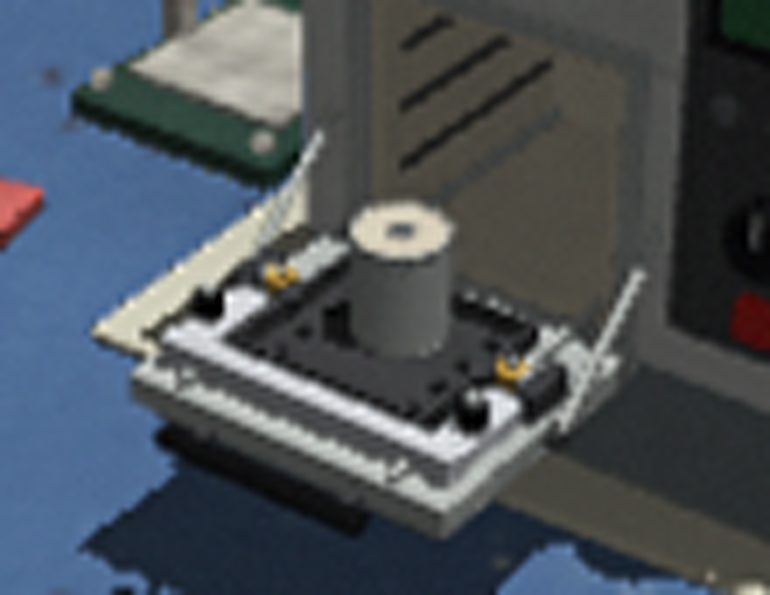

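View pics/s22.png

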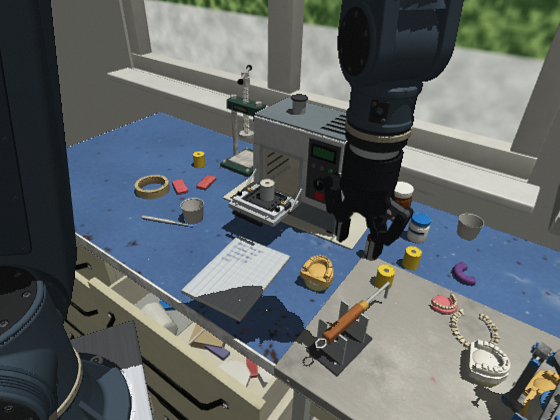

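Run:
```python
from h import *
fs=[np.load('s22.npz')['p']]
for i in range(6): fs.append(grab_frame('scene')[0])
ref=np.mean(fs,0)
def gray(p): return cv2.GaussianBlur(np.asarray(p,np.float32).mean(2),(0,0),.7)
rg=gray(ref);x0,y0,x1,y1=256,175,282,204
def track(p):
    W=np.eye(2,3,dtype=np.float32)
    cc,W=cv2.findTransformECC(rg[y0:y1,x0:x1],gray(p)[y0-6:y1+6,x0-6:x1+6],np.array([[1,0,6],[0,1,6]],np.float32),cv2.MOTION_TRANSLATION,(3,200,1e-6))
    return W[:,2]-6,cc
# expected px per mm along furnace -x
for nm in ('s13','s14','s15','s16','s17','s18','s19','s22'):
    try: print(nm,*track(np.load(nm+'.npz')['p']))
    except cv2.error as e: print(nm,'fail')
print('now',*track(fs[-1]))
```

```text
s13 [ 7.7746 -4.5296] 0.9146823734020944
s14 [ 2.836  -1.4638] 0.9511141568344321
s15 [ 1.466  -0.1596] 0.9641435776546933
s16 [0.2309 0.1577] 0.9631027790581004
s17 [0.2452 0.1004] 0.9487448752289794
s18 [0.0249 0.0031] 0.9988428936743357
s19 [0.0328 0.0226] 0.99895320355752
s22 [0.0285 0.0175] 0.9989698293974012
now [0.0265 0.0279] 0.9989278053017882
```

Run:
```python
from h import *
ref=np.load('s22.npz')['p']
def gray(p): return cv2.GaussianBlur(np.asarray(p,np.float32).mean(2),(0,0),.7)
for box in ((264,176,280,202),(268,176,276,188),(264,176,290,203)):
    x0,y0,x1,y1=box;rg=gray(ref)
    print(box)
    for nm in ('s13','s14','s15','s16','s17','s18','s19'):
        try:
            cc,W=cv2.findTransformECC(rg[y0:y1,x0:x1],gray(np.load(nm+'.npz')['p'])[y0-6:y1+6,x0-6:x1+6],np.array([[1,0,6],[0,1,6]],np.float32),cv2.MOTION_TRANSLATION,(3,300,1e-7));print(nm,W[:,2]-6,cc)
        except cv2.error: print(nm,'fail')
# px/mm
c=calibration('scene');T=np.linalg.inv(c['cam_to_world'])
def pj(P): q=T[:3,:3]@P+T[:3,3];return (c['mtx']@(q/q[2]))[:2]
P=np.r_[.657*N-.05*N+.0168*Y,.12];print('px per mm toward robot',(pj(P-np.r_[N,0]*.001)-pj(P)))
```

```text
(264, 176, 280, 202)
s13 fail
s14 [ 2.6152 -1.5058] 0.997558941606236
s15 [ 1.2572 -0.2232] 0.9979692914961239
s16 [-0.0161  0.0716] 0.9982263028910925
s17 [ 0.0089 -0.0022] 0.9989697232627457
s18 [ 0.0232 -0.0027] 0.9990342987855446
s19 [ 0.0331 -0.0156] 0.99902780626826
(268, 176, 276, 188)
s13 fail
s14 [ 2.642  -1.6357] 0.9921986022191874
s15 [ 1.2819 -0.3297] 0.9936831822733924
s16 [ 0.0505 -0.0567] 0.992559123372239
s17 [-0.0137 -0.1098] 0.9932508130219774
s18 [-0.0036 -0.1155] 0.9932930745670457
s19 [ 0.0182 -0.1193] 0.9936208667466674
(264, 176, 290, 203)
s13 [ 7.4228 -4.32  ] 0.9080601263917488
s14 [ 2.5267 -1.426 ] 0.9737029776211898
s15 [ 1.0985 -0.2235] 0.9928102591307637
s16 [-0.0447  0.0718] 0.9980879401942959
s17 [ 0.0069 -0.0162] 0.9988278640331769
s18 [ 0.0084 -0.0193] 0.9988297417080807
s19 [ 0.0176 -0.0229] 0.9989079227934056
px per mm toward robot [-0.2403  0.1775]
```

Run:
```python
from h import *
pr(); print(finish_job())
```

```text
26.7 [ 0.4932 -0.0547  0.2269] furn [-261.2586 -316.1323] F [0.4946 0.5995 0.0163] along 0.7317013408616325 M [ 0.033   0.0629 -0.0349]
the job is handed in; nothing more can be done
None
```

I drew the pan out with the hook onto the door against the stop bar, laid the hook back in its rest, and handed the job in at 26.7 s. `finish_job()` gave no verdict. One condition I could only infer: that the bar is in by more than 0.4 mm.

**What I did:**
- **Grasp:** My first grasp closed above the handle without gripping it. Both the side and wrist depth images showed the fingertips about 15–18 mm behind the reported tool centre point (TCP), where `tip_extent` puts them 22 mm ahead of it. I went about 35 mm lower and the second grasp held.
- **Pull:** I dropped the tip behind the front rim and pulled in small steps. Sliding took about 1–2 N. The force rose to about 7 N at the rollers, fell back to under 2 N, then rose to about 6 N at the stop.
- **Return:** I unhooked and set the hook down. While I was lowering it, the wrist force reached 23.5 N against the rest, so I backed off before letting go.

**Last checks:**
- **Hook:** It is at (0.4915, -0.054), yaw 0.340 rad, against (0.4909, -0.0549) and 0.339 rad at the start. The top of its handle is at the same height as before.
- **Ring:** It stands upright in the pan.
- **Pan:** It did not shift after unhooking, within about 0.1 px (0.3 mm). Its middle measures 2–4 mm past the rollers, which fits bearing on the stop.
- **Bystanders:** None looks moved; I did not measure them.

**Not confirmed:**
- **Stop bar:** It was never seen directly. From the pull force and the pan not springing back, I estimate it is in by about 1 mm.
- **Image tracking:** Tracking the ring over the last pull gave up to 5 mm of travel where the arm moved 3 mm, so I trust those image figures only roughly.

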